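Close and bolt down the leak-test chamber crosswise

ROBOT

A 7-joint arm with a two-finger parallel gripper is mounted at the origin on a cart in front of the work surface, level with it; the furniture and walls round the work are solid. World frame = base frame: x ahead of the robot, y to its left, z up, the work surface at z = 0. Lengths are in mm, angles in rad, forces in N, time in s.
With the tool pointing down it reaches from about 425 to 825 mm from the base axis. Payload 3.6 kg.
Tool frame: the origin (TCP) lies on the centre line of the jaws, within the pads' length; the fingertips stand 25 mm ahead of it and the grasp point (between the pads) lies 6 mm ahead of it; z points along the fingers, y is the line along which they close (so a half turn about z gives the same grasp; the last joint's range is limited). The gripper opens to 85 mm and grips with 20 to 120 N. Pads are 22 mm wide; open, the fingers measure 114 mm over their backs; the gripper's body (76 mm by 85 mm) begins 54 mm behind the grasp point. The pads swing forward as they close: fully open they stand 13 mm farther back than shut.
Start: joints at [1.242, 0.615, -0.013, 1.423, 0.008, 1.103, -0.04], TCP at [193.838, -620.394, 220.897] pointing down, gripper open.
Joint ranges: [-3.12, 3.12], [-0.3, 2.06], [-1.34, 1.32], [0.26, 2.42], [-1.36, 4.5], [0.01, 1.98], [-2.84, 2.84]. Speed limits (rad/s): [2.79, 2.79, 3.14, 3.14, 3.14, 3.14, 3.14].

INTERFACE

Orientations are given as a unit quaternion [w, x, y, z].
In Python, from workcell import * gives the robot as it stands.
- The arm moves only by the tool step_arm, never from a script. Its argument "steps" is one flat list of numbers, 7 for each row, row after row: the turn, a rotation vector about the tool's x, y, z in units of 8 degrees (1.0 is 8 degrees), then the shift along the tool's x, y, z in units of 40 mm (1.0 is 40 mm), then the finger opening in mm, from 0 to 85.4. A call has 1 to 12 rows; each row is the pose to reach, as a shift and turn from the pose commanded when the call began, along the tool's axes at that moment; what a row does not reach only later rows make up. A row lasts 1/10 s, in which the tool goes at most 50 mm and 8.59 degrees, less where a joint would pass 70% of its speed; a pose out of reach is approached as far as the arm can. A call with a gripper value outside its range is refused whole. The fingers move at their own pace and stop on an object; "grip_force" is the grip in N (left out, the last holds). Time passes only in rows, so rows that repeat a pose let the fingers close. It gives the time, the measured TCP pose, the force, the opening and the grip force at its end, in the units of the state.
- read_state(): the state, without advancing time (a new reading comes with each control period).
- capture(name): name is "side" or "top" or "wrist"; returns a dict with "color" (384x512x3 uint8, red, green, blue), "intrinsics" (3x3 intrinsics, pixels), "k1" (the pictures are not rectified: a ray, as slopes to the right and down, at radius r is drawn at 1 + k1 r^2 times it, then the intrinsics apply), "extrinsics" (4x4, takes a point from camera to world coordinates). Camera axes: x right, y down, z forward; pixel columns grow to the right and rows downward; lengths in mm; the calibration is good to about 2 mm. A picture is of the moment at which its call begins. There is no depth.
- finish_job(): hands the job in; it is judged then, once.
Trained networks look in a picture, given as the dict that the camera call returned (one of the last four; its "shot" number tells which), for a name from the list of things; names that differ only in an ending like _2 or _b are one class to them, and where a whole thing is asked for, a point or a joint stands for the part that bears it (a point fixed in the world has none). Each returns a list of dicts, best first, with "score" (0 to 1); they miss things now and then, are a little off and sometimes report something else, mostly with a low value. They report only what shows in the picture. A call takes as long as a camera call.
- boxes_of(picture, label): "rect" ([left, top, right, bottom] in pixels, round what is visible of it).
- landmark_of(picture, label): "location" ([column, row] in pixels: a listed point, or the origin of a listed thing).
The state is a dict: "clock": time; "joint_positions": joint angles; "dq": joint speeds; "effort": joint torques, N m; "tcp_pos": TCP position; "tcp_rot": TCP orientation; "ft_force": force on the tool from outside, world axes, zero at the start; "wrist_torque": the same for the moment, N m; "gripper_width": opening from 0.0 (shut) to 1.0 (fully open); "grip_force": force on a finger pad.
Only numpy, scipy, OpenCV 4.12 (cv2) and the standard library are available. Lean on these libraries where they do the work, as an engineer would, in place of code of your own. Each camera call takes 0.05 s, during which the arm holds its last target. There are 200 camera calls.

TASK

Get the leak-test chamber ready: press the lid shut, then tighten its four black knobs clockwise and crosswise (after the first knob its diagonal opposite, then the other diagonal pair) in two passes, all four about half way first and then, in the same crosswise manner, all four fully home, so that the lid comes down level on its rubber ring. Leave the blue vent handle open until the lid is tight so the air can escape, then turn it a quarter turn clockwise to close the vent; do not disturb the other things on the bench.

Things in the scene. Friction and masses are not known exactly. Their poses are not given: they have to be found in the camera images.
- chamber: Leak-test chamber, fixed to the bench: a grey box on an inclined aluminium stand (190 x 178 mm base, about 200 mm high). Origin: centre of the stand's foot print on the bench; z up, -x is its front (towards the robot), +y its left. Its square flange face, 170 x 170 mm, leans 25 deg towards the front: face centre at (-0.015, 0, 0.135), face normal (-0.423, 0, 0.906). A pressure gauge lies inside.
- lid (a joint): Hinge of the chamber's lid, at the upper (rear) edge of the flange. 0 = shut, grows as the free front edge lifts (rad, up to 1.5). A stiff hinge: the lid stays where it is left and needs about 3 to 12 N at the rim to go down.
- lid_hinge (a point): Point on the middle of the lid's hinge axis, which runs along its y (left). It turns with the lid: x lies in the lid, pointing from its free edge to the hinge, z out of the lid's outer face.
- cover_rim (a point): Point on the outer (upper) surface of the lid at the middle of its free front edge, between the two front knobs: 175 mm from the hinge axis in the lid's plane and 2 mm above it (both at lid and knobs as they start); the place to press the lid shut. The white lid is 170 x 170 mm, 12 mm thick, with a clear round window; an 8 mm finger lip, 50 mm wide, projects beyond the edge. Axes as lid_hinge.
- vent (a joint): Quarter-turn blue butterfly handle of the vent valve in front of the chamber, on an upright stem: 0 = along the pipe, open; 1.571 = across the pipe, closed (stop). Turns clockwise seen from above; about 0.06 N m.
- vent_grip (a point): Middle of the blue vent handle, a bar 60 mm long (its x), 12 mm thick (its y), 18 mm high, whose top is 9 mm above this point; z up along the stem. Nothing tall stands nearer than 40 mm except the chamber behind it.
- knob_fl (a joint): Turn of the front left black knob, rad: 0 to 0.25 at the start (just engaged), 1.6 = fully home (stop), 0.8 = half way. Tightens clockwise seen from outside the lid, about 0.08 N m, stays where it is left.
- knob_fl_grip (a point): Middle of the front left knob's wing, a black bar 60 mm long (its x), 12 mm thick (its y), 22 mm high, top 11 mm beyond this point along z and underside 14 mm above the lid; z is the screw axis, out of the lid (with the lid shut it leans 25 deg from vertical to the front). Knobs stand at the four corners, 126 mm apart along the sides, diagonal partners 178 mm. Each radian of a knob draws its corner of the lid 1.4 mm down on the rubber ring.
- knob_fr (a joint): Turn of the front right black knob, rad: 0 to 0.25 at the start (just engaged), 1.6 = fully home (stop), 0.8 = half way. Tightens clockwise seen from outside the lid, about 0.08 N m, stays where it is left.
- knob_fr_grip (a point): Middle of the front right knob's wing, a black bar 60 mm long (its x), 12 mm thick (its y), 22 mm high, top 11 mm beyond this point along z and underside 14 mm above the lid; z is the screw axis, out of the lid (with the lid shut it leans 25 deg from vertical to the front). Knobs stand at the four corners, 126 mm apart along the sides, diagonal partners 178 mm. Each radian of a knob draws its corner of the lid 1.4 mm down on the rubber ring.
- knob_rl (a joint): Turn of the rear left black knob, rad: 0 to 0.25 at the start (just engaged), 1.6 = fully home (stop), 0.8 = half way. Tightens clockwise seen from outside the lid, about 0.08 N m, stays where it is left.
- knob_rl_grip (a point): Middle of the rear left knob's wing, a black bar 60 mm long (its x), 12 mm thick (its y), 22 mm high, top 11 mm beyond this point along z and underside 14 mm above the lid; z is the screw axis, out of the lid (with the lid shut it leans 25 deg from vertical to the front). Knobs stand at the four corners, 126 mm apart along the sides, diagonal partners 178 mm. Each radian of a knob draws its corner of the lid 1.4 mm down on the rubber ring.
- knob_rr (a joint): Turn of the rear right black knob, rad: 0 to 0.25 at the start (just engaged), 1.6 = fully home (stop), 0.8 = half way. Tightens clockwise seen from outside the lid, about 0.08 N m, stays where it is left.
- knob_rr_grip (a point): Middle of the rear right knob's wing, a black bar 60 mm long (its x), 12 mm thick (its y), 22 mm high, top 11 mm beyond this point along z and underside 14 mm above the lid; z is the screw axis, out of the lid (with the lid shut it leans 25 deg from vertical to the front). Knobs stand at the four corners, 126 mm apart along the sides, diagonal partners 178 mm. Each radian of a knob draws its corner of the lid 1.4 mm down on the rubber ring.
- spanner_1_mid (a point): Bystander: open-end spanner, 166 mm long, lying on the bench. Its middle.
- ptfe_tape_mid (a point): Bystander: blue and white tape spool, 52 mm across, 14 mm high. Its middle.
- weight_5a_mid (a point): Bystander: slotted steel disc weight, 90 mm across, 12 mm high. Its middle.

How it is judged:
By the outcome, as a careful person would: the job done as asked, in the order asked, and still so for the second after the job is handed in, with the robot touching nothing.
It also fails if it takes over 72 s, if anything falls off the work surface, if the arm or the gripper's body presses on something with over 40 N, if the wrist force passes 120 N, or if a joint passes its speed limit or range.

## Working session

There is one attempt and no reset: what is moved stays moved. The work goes in short steps, Python scripts to look and compute and a tool call to move; the robot and the scene stay as the last step left them, time stands still between calls to the robot, and variables do not carry over. Pictures are saved under pics/ and viewed, at most 10 in all, crops included, and the job is handed in when it is done.

Besides the shell and the picture viewer there is one more tool, called after "Emit:" as a command line: name --argument value ..., lists and objects as JSON in quotes. step_arm: Moves the arm, as the interface text tells. Its arguments: {"type":"object","properties":{"steps":{"type":"array","items":{"type":"number"}},"grip_force":{"type":"number"}},"required":["steps"]}

```bash
mkdir -p pics; ls; cat > h.py <<'E'
from workcell import *
import numpy as np, cv2
from scipy.spatial.transform import Rotation as R
from scipy.optimize import least_squares
def ray(p,uv):
    K=np.array(p["intrinsics"]);k=p["k1"];E=np.array(p["extrinsics"])
    d=np.array([(uv[0]-K[0,2])/K[0,0],(uv[1]-K[1,2])/K[1,1]]);s=d.copy()
    for _ in range(20): s=d/(1+k*(s@s))
    v=E[:3,:3]@np.array([s[0],s[1],1]);return E[:3,3],v/np.linalg.norm(v)
def proj(p,X):
    K=np.array(p["intrinsics"]);k=p["k1"];E=np.array(p["extrinsics"])
    c=E[:3,:3].T@(np.asarray(X,float)-E[:3,3]);s=c[:2]/c[2];s=s*(1+k*(s@s))
    return np.array([K[0,0]*s[0]+K[0,2],K[1,1]*s[1]+K[1,2]])
def tri(obs):
    A=0;b=0
    for p,uv in obs:
        o,d=ray(p,uv);M=np.eye(3)-np.outer(d,d);A=A+M;b=b+M@o
    return np.linalg.solve(A,b)
def save(p,n,s=1): cv2.imwrite("pics/"+n,cv2.resize(p["color"][:,:,::-1],None,fx=s,fy=s))
E
python3 - <<'E'
from h import *
s=read_state();print({k:np.round(v,3) for k,v in s.items()})
P={n:capture(n) for n in("side","top","wrist")}
ims=[cv2.resize(P[n]["color"],(400,300)) for n in P]
for n in P: print(n,np.round(P[n]["extrinsics"],2).tolist(),np.array(P[n]["intrinsics"]).tolist(),P[n]["k1"])
a=np.vstack([np.hstack(ims[:2]),np.hstack([ims[2],ims[2]*0])])
cv2.imwrite("pics/a.png",a[:,:,::-1])
for l in["chamber","lid_hinge","cover_rim","vent_grip","knob_fl_grip","knob_fr_grip","knob_rl_grip","knob_rr_grip","spanner_1_mid","ptfe_tape_mid","weight_5a_mid"]:
    o=[]
    for n in("side","top"):
        r=landmark_of(P[n],l);print(l,n,[(np.round(q["location"],1).tolist(),round(q["score"],2)) for q in r[:4]])
        if r:o.append((P[n],r[0]["location"]))
    if len(o)==2:
        X=tri(o);print("   ",X.round(1),[np.round(proj(p,X)-u,1).tolist() for p,u in o])
E
```

```text
pics
{'clock': np.float64(0.0), 'joint_positions': array([ 1.241,  0.616, -0.013,  1.425,  0.008,  1.103, -0.04 ]), 'dq': array([-0.001,  0.   ,  0.002, -0.001,  0.   ,  0.   ,  0.001]), 'effort': array([-0.0000e+00, -4.6922e+01,  2.5900e-01, -1.7104e+01,  1.0000e-02,
        1.0000e-02,  0.0000e+00]), 'tcp_pos': array([ 193.576, -619.674,  219.733]), 'tcp_rot': array([-0.001,  0.989,  0.151, -0.   ]), 'ft_force': array([-0.23 ,  0.427, -0.028]), 'wrist_torque': array([-0.026,  0.071,  0.06 ]), 'grip_force': np.float64(0.0), 'gripper_width': np.float64(0.997)}
side [[-0.85, -0.26, 0.45, 36.84], [-0.52, 0.45, -0.73, 597.83], [-0.01, -0.86, -0.51, 710.14], [0.0, 0.0, 0.0, 1.0]] [[369.026323333501, 0.0, 255.82406355290348], [0.0, 369.026323333501, 198.90061917247772], [0.0, 0.0, 1.0]] 0.012764996277918121
top [[0.4, -0.86, 0.32, 109.22], [-0.91, -0.38, 0.14, -409.89], [0.0, -0.35, -0.94, 1320.27], [0.0, 0.0, 0.0, 1.0]] [[427.9967769412868, 0.0, 257.27029701798443], [0.0, 427.9967769412868, 191.65832900955078], [0.0, 0.0, 1.0]] -0.16280364288345578
wrist [[0.3, -0.92, -0.27, 260.64], [-0
[... 1182 characters left out ...]
)]
knob_rl_grip top [([270.0, 159.6], 0.55)]
    [ 601.4 -235.2  218.7] [[2.0, 1.0], [0.1, -2.3]]
knob_rr_grip side [([263.5, 149.5], 0.7), ([267.2, 222.9], 0.59), ([275.7, 153.5], 0.31)]
knob_rr_grip top [([309.3, 172.4], 0.41)]
    [ 595.8 -355.2  233.9] [[-0.1, -0.1], [-0.0, 0.1]]
spanner_1_mid side [([309.3, 185.1], 0.48)]
spanner_1_mid top [([359.8, 248.0], 0.77)]
    [ 521.4 -584.7   12.9] [[0.4, 0.2], [0.1, -0.6]]
ptfe_tape_mid side [([258.5, 279.0], 0.53)]
ptfe_tape_mid top [([195.1, 203.5], 0.77)]
    [438.5 -45.    3.1] [[-2.5, -1.1], [-0.4, 2.2]]
weight_5a_mid side [([214.8, 326.0], 0.62)]
weight_5a_mid top [([141.3, 189.3], 0.72)]
    [424.7 147.    8.8] [[3.6, 1.6], [0.3, -2.7]]
```

View pics/a.png

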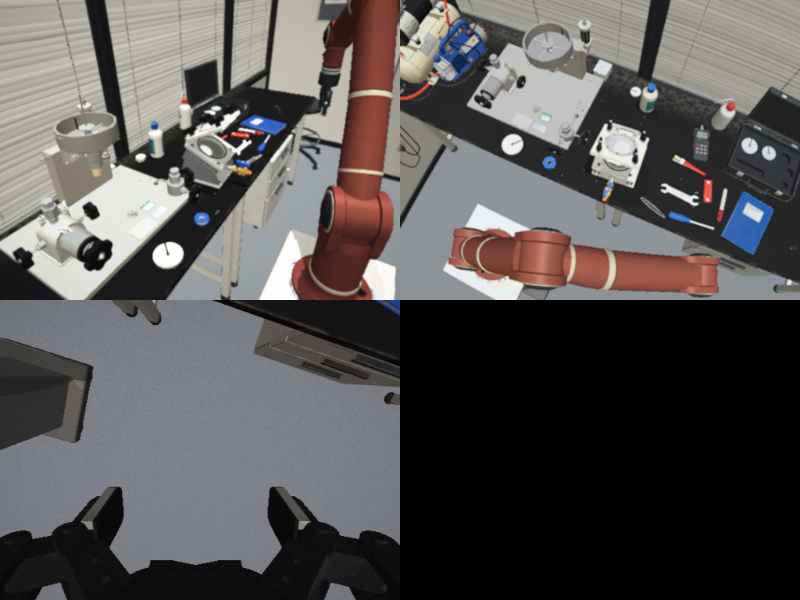

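```bash
cat >> h.py <<'E'
def pose():
    s=read_state();q=np.array(s["tcp_rot"]);return np.array(s["tcp_pos"]),R.from_quat(q[[1,2,3,0]]),s
def frame(z,y):  # tool rotation from approach dir and closing dir
    z=np.array(z,float);z/=np.linalg.norm(z);y=np.array(y,float);y-=z*(y@z);y/=np.linalg.norm(y)
    return R.from_matrix(np.column_stack([np.cross(y,z),y,z]))
def go(pos,rot,frm=None):
    p,r,s=pose()
    if frm: p,r=frm
    d=(r.inv()*rot).as_rotvec()/np.deg2rad(8);t=r.inv().apply(np.array(pos)-p)/40
    print("turn",d.round(2).tolist(),"shift",t.round(2).tolist(),"rows>=",round(max(np.linalg.norm(d)*8/8.59,np.linalg.norm(t)*.8),1))
def st():
    p,r,s=pose();print("t",round(float(s["clock"]),2),"tcp",p.round(1),"z",r.as_matrix()[:,2].round(3),"y",r.as_matrix()[:,1].round(3),"q",np.round(s["joint_positions"],2),"F",np.round(s["ft_force"],1),"T",np.round(s["wrist_torque"],2),"w",round(float(s["gripper_width"]),2),"g",s["grip_force"])
E
python3 - <<'E'
from h import *
go([470,-312,420],frame([0,0,-1],[1,.06,0]))
E
```

```text
turn [-0.0, -0.0, -9.51] shift [8.89, -5.3, -4.98] rows>= 9.2
```

Emit:
step_arm --steps '[0, 0, -1, 0, 0, -1.25, 0, 0, 0, -2, 0.5, -0.3, -2.5, 0, 0, 0, -9.5, 8.9, -5.3, -5, 0, 0, 0, -9.5, 8.9, -5.3, -5, 0, 0, 0, -9.5, 8.9, -5.3, -5, 0, 0, 0, -9.5, 8.9, -5.3, -5, 0, 0, 0, -9.5, 8.9, -5.3, -5, 0, 0, 0, -9.5, 8.9, -5.3, -5, 0, 0, 0, -9.5, 8.9, -5.3, -5, 0, 0, 0, -9.5, 8.9, -5.3, -5, 0, 0, 0, -9.5, 8.9, -5.3, -5, 0, 0, 0, -9.5, 8.9, -5.3, -5, 0]'

```text
clock: 2.45
tcp_pos: [471.8, -309.9, 421.5]
tcp_rot: [0.001, 0.684, 0.729, 0.0]
ft_force: [-0.3, 0.1, -1.0]
gripper_width: 0.001
grip_force: 0.0
```

```bash
python3 - <<'E'
from h import *
st()
W=capture("wrist");T=capture("top");S=capture("side");save(W,"b.png",1.5)
for l in["chamber","lid_hinge","cover_rim","vent_grip","knob_fl_grip","knob_fr_grip","knob_rl_grip","knob_rr_grip"]:
    o=[]
    for n,p in(("w",W),("t",T),("s",S)):
        r=landmark_of(p,l);print(l,n,[(np.round(q["location"],1).tolist(),round(q["score"],2)) for q in r[:3]])
        if r:o.append((p,r[0]["location"]))
    if len(o)>1:
        X=tri(o);print("   ",X.round(1),[np.round(proj(p,X)-u,1).tolist() for p,u in o])
E
```

```text
t 2.45 tcp [ 471.8 -309.9  421.5] z [ 0.001 -0.    -1.   ] y [0.998 0.063 0.001] q [ 0.81  0.38 -0.42  1.29  0.15  1.5   0.46] F [-0.3  0.1 -1. ] T [-0.04  0.08  0.02] w 0.0 g 0.0
chamber w []
chamber t [([279.9, 207.7], 0.6)]
chamber s [([269.7, 221.3], 0.71)]
    [ 542.5 -301.9    3.9] [[-0.1, 0.6], [-0.5, -0.2]]
lid_hinge w [([366.3, 150.7], 0.97)]
lid_hinge t [([292.2, 164.8], 0.66)]
lid_hinge s [([250.7, 167.7], 0.77), ([263.3, 153.3], 0.56)]
    [ 614.1 -297.5  189.9] [[-0.6, 2.6], [-0.9, 1.0], [-1.3, -0.4]]
cover_rim w [([239.8, 164.6], 0.8)]
cover_rim t [([277.6, 201.7], 0.82)]
cover_rim s [([297.5, 153.4], 0.92)]
    [ 461.4 -309.3  269. ] [[0.5, 4.8], [-1.9, 2.4], [-2.4, -0.6]]
vent_grip w [([202.4, 141.3], 0.58), ([243.0, 169.3], 0.48)]
vent_grip t [([266.6, 242.5], 0.6)]
vent_grip s [([306.5, 210.9], 0.49)]
    [ 403.7 -310.5   84.5] [[4.3, 0.1], [-0.8, -1.1], [3.0, 0.1]]
knob_fl_grip w [([270.8, 98.7], 0.72)]
knob_fl_grip t [([253.2, 185.0], 0.47), ([309.6, 170.4], 0.28)]
knob_fl_grip s [([277.1, 156.3], 0.61)]
    [ 483.6 -238.1  281. ] [[-2.0, -1.9], [0.9, -0.2], [-0.3, 0.0]]
knob_fr_grip w [([264.3, 229.4], 0.7), ([243.0, 167.0], 0.41)]
knob_fr_grip t [([305.0, 201.5], 0.64)]
knob_fr_grip s [([289.2, 139.4], 0.51)]
    [ 498.4 -370.7  278.8] [[8.6, 2.6], [-1.8, -2.0], [4.0, 1.0]]
knob_rl_grip w [([372.6, 97.6], 0.91)]
knob_rl_grip t []
knob_rl_grip s [([242.6, 166.0], 0.43)]
    [ 596.8 -232.2  226.5] [[-0.7, 0.2], [-0.2, -0.1]]
knob_rr_grip w [([357.5, 209.9], 0.74)]
knob_rr_grip t [([308.5, 172.3], 0.62)]
knob_rr_grip s [([263.5, 150.1], 0.54)]
    [ 596.6 -354.9  233. ] [[-1.7, -2.0], [0.7, 0.1], [-0.4, -0.4]]
```

View pics/b.png

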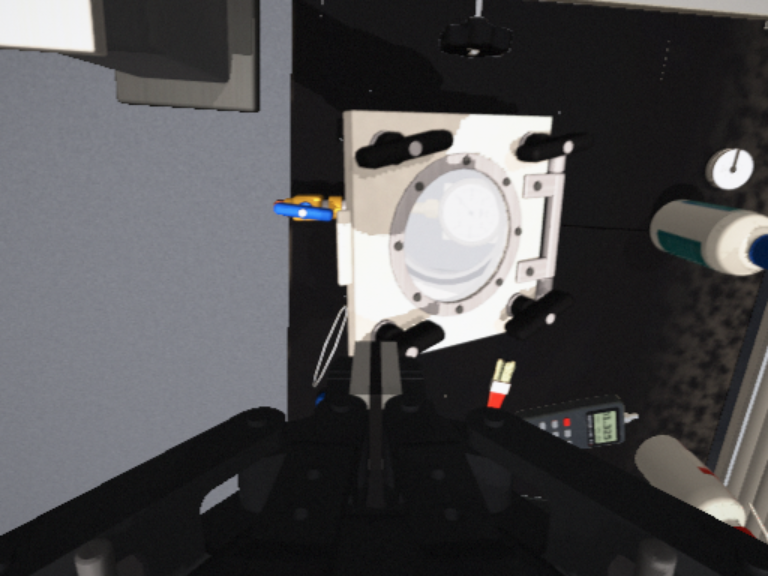

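Emit:
step_arm --steps '[0, 0, 0, 0, 0, 1.25, 0, 0, 0, 0, 0, 0, 2.4, 0, 0, 0, 0, 0, 0.05, 3, 0, 0, 0, 0, 0, 0, 3.4, 0, 0, 0, 0, 0, -0.12, 3.8, 0, 0, 0, 0, 0, -0.25, 4.2, 0, 0, 0, 0, 0, -0.35, 4.6, 0, 0, 0, 0, 0, -0.4, 5, 0, 0, 0, 0, 0, -0.4, 5.35, 0, 0, 0, 0, 0, -0.4, 5.7, 0, 0, 0, 0, 0, -0.37, 6, 0, 0, 0, 0, 0, -0.3, 6.25, 0]'

```text
clock: 5.0
tcp_pos: [455.2, -313.2, 169.8]
tcp_rot: [-0.003, 0.687, 0.727, -0.002]
ft_force: [-7.2, -0.8, 2.5]
gripper_width: 0.002
grip_force: 4.2
```

Emit:
step_arm --steps '[0, 0, 0, 0, 0.05, 0.2, 0, 0, 0, 0, 0, 0.1, 0.35, 0, 0, 0, 0, 0, 0.15, 0.45, 0]'

```text
clock: 5.3
tcp_pos: [457.0, -313.0, 150.2]
tcp_rot: [-0.007, 0.687, 0.727, -0.005]
ft_force: [-10.9, -0.1, 0.3]
gripper_width: 0.003
grip_force: 5.6
```

```bash
python3 - <<'E'
from h import *
st()
W=capture("wrist");S=capture("side")
a=np.hstack([cv2.resize(W["color"],(480,360)),cv2.resize(S["color"][100:280,180:400],(320,262))[:, :] if 0 else cv2.copyMakeBorder(cv2.resize(S["color"][120:240,220:360],(320,274)),0,86,0,0,cv2.BORDER_CONSTANT)])
cv2.imwrite("pics/c.png",a[:,:,::-1])
E
```

```text
t 5.3 tcp [ 457.  -313.   150.2] z [-0.016  0.002 -1.   ] y [ 0.998  0.056 -0.016] q [ 0.79  0.58 -0.37  1.77  0.27  0.86  0.36] F [-10.9  -0.1   0.3] T [-0.28  2.43  0.1 ] w 0.0 g 5.572499220870668
```

View pics/c.png

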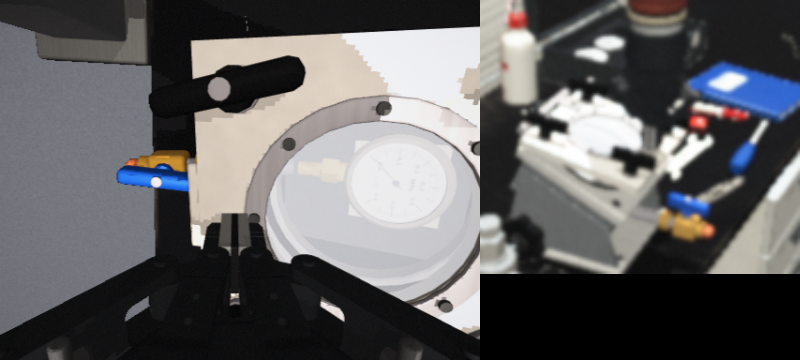

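Emit:
step_arm --steps '[0, 0, 0, 0, -0.1, 0.1, 0, 0, 0, 0, 0, -0.15, 0.2, 0, 0, 0, 0, 0, -0.15, 0.3, 0]'

```text
clock: 5.7
tcp_pos: [458.4, -312.9, 140.8]
tcp_rot: [0.0, 0.686, 0.727, -0.0]
ft_force: [-2.2, 0.2, 2.7]
gripper_width: 0.003
grip_force: 1.7
```

Emit:
step_arm --steps '[0, 0, 0, 0, 0, 0.05, 0, 0, 0, 0, 0, 0, 0.1, 0, 0, 0, 0, 0, 0, 0.15, 0]'

```text
clock: 6.0
tcp_pos: [459.5, -312.7, 135.1]
tcp_rot: [0.001, 0.686, 0.728, 0.001]
ft_force: [-2.1, -0.7, 2.2]
gripper_width: 0.005
grip_force: 1.2
```

Emit:
step_arm --steps '[0, 0, 0, 0, 0, 0.05, 0, 0, 0, 0, 0, 0, 0.1, 0, 0, 0, 0, 0, 0, 0.15, 0]'

```text
clock: 6.3
tcp_pos: [460.1, -312.3, 129.3]
tcp_rot: [0.001, 0.686, 0.728, 0.001]
ft_force: [1.6, 0.4, 2.8]
gripper_width: -0.003
grip_force: 1.1
```

```bash
cat >> h.py <<'E'
def meas(labels,cams):
    out={}
    P={n:capture(n) for n in cams}
    for l in labels:
        o=[]
        for n in cams:
            r=landmark_of(P[n],l)
            if r:o.append((P[n],r[0]["location"]))
        if len(o)>1:
            X=tri(o);out[l]=X;print(l,X.round(1),[np.round(proj(p,X)-u,1).tolist() for p,u in o])
        else: print(l,len(o))
    return P,out
E
python3 - <<'E'
from h import *
P,o=meas(["lid_hinge","cover_rim"],["top","side"])
a=np.hstack([cv2.resize(capture("wrist")["color"],(480,360)),cv2.copyMakeBorder(cv2.resize(P["side"]["color"][120:240,220:360],(320,274)),0,86,0,0,cv2.BORDER_CONSTANT)])
cv2.imwrite("pics/d.png",a[:,:,::-1])
E
```

```text
lid_hinge [ 624.5 -299.1  182.8] [[0.0, -0.6], [0.5, 0.2]]
cover_rim [ 450.9 -306.   138.1] [[-0.4, 2.2], [-2.0, -0.8]]
```

View pics/d.png

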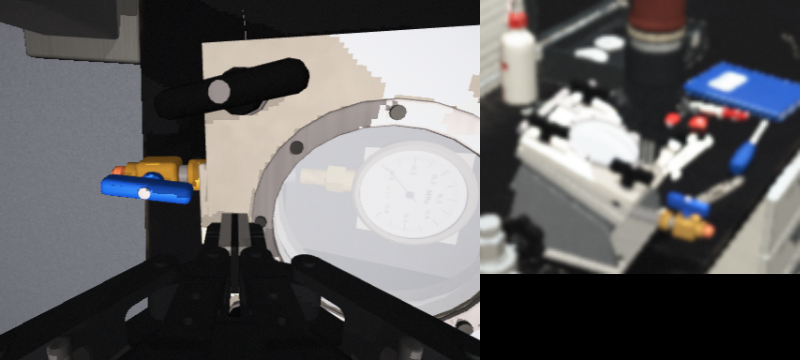

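Emit:
step_arm --steps '[0, 0, 0, 0, 0, 0.05, 0, 0, 0, 0, 0, 0, 0.1, 0, 0, 0, 0, 0, 0, 0.15, 0]'

```text
clock: 6.95
tcp_pos: [459.0, -312.5, 123.0]
tcp_rot: [0.0, 0.686, 0.728, 0.0]
ft_force: [0.4, -0.1, 2.9]
gripper_width: 0.004
grip_force: 1.1
```

Emit:
step_arm --steps '[0, 0, 0, 0, 0, 0.05, 0, 0, 0, 0, 0, 0, 0.1, 0, 0, 0, 0, 0, 0, 0.15, 0]'

```text
clock: 7.25
tcp_pos: [458.5, -312.8, 116.8]
tcp_rot: [0.0, 0.686, 0.727, -0.0]
ft_force: [0.1, -0.1, 3.0]
gripper_width: 0.002
grip_force: 1.1
```

```bash
python3 - <<'E'
from h import *
st()
W=capture("wrist");S=capture("side")
p,r,s=pose()
for k in(0,6,25): print(proj(W,p+r.apply([0,0,k])).round(), proj(S,p+r.apply([0,0,k])).round())
a=np.hstack([cv2.resize(W["color"],(480,360)),cv2.copyMakeBorder(cv2.resize(S["color"][130:230,230:350],(320,267)),0,93,0,0,cv2.BORDER_CONSTANT)])
cv2.imwrite("pics/e.png",a[:,:,::-1])
E
```

```text
t 7.25 tcp [ 458.5 -312.8  116.8] z [ 0. -0. -1.] y [0.998 0.058 0.   ] q [ 0.79  0.62 -0.35  1.82  0.29  0.76  0.34] F [ 0.1 -0.1  3. ] T [-0.02 -0.15 -0.01] w 0.0 g 1.1414150512428023
[251. 235.] [295. 197.]
[251. 231.] [294. 199.]
[251. 218.] [294. 204.]
```

View pics/e.png

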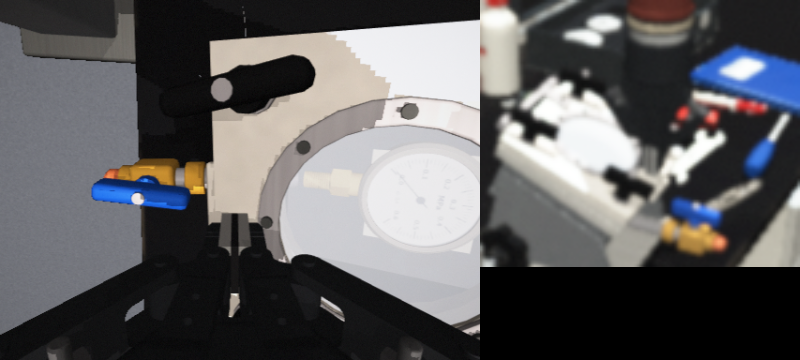

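Emit:
step_arm --steps '[0, 0, 0, 0, 0, -1.25, 0, 0, 0, 0, 0, 0, -2.5, 0, 0, 0, 0, 0, 0, -3.5, 0, 0, 0, 0, 0, 0, -3.5, 0]'

```text
clock: 7.75
tcp_pos: [461.1, -314.0, 262.6]
tcp_rot: [0.006, 0.686, 0.727, 0.001]
ft_force: [0.5, 0.2, -0.5]
gripper_width: -0.002
grip_force: 0.0
```

```bash
python3 - <<'E'
from h import *
st()
P,o=meas(["lid_hinge","cover_rim","knob_fl_grip","knob_fr_grip","knob_rl_grip","knob_rr_grip","vent_grip"],["wrist","top","side"])
save(P["wrist"],"f.png",1.5)
E
```

```text
t 7.75 tcp [ 461.1 -314.   262.6] z [ 0.009 -0.006 -1.   ] y [0.998 0.058 0.009] q [ 0.83  0.45 -0.41  1.64  0.2   1.09  0.42] F [ 0.5  0.2 -0.5] T [ 0.   -0.02  0.05] w -0.0 g 0.0
lid_hinge [ 617.1 -299.7  183.3] [[-1.8, 4.9], [-1.0, 0.2], [-0.8, 0.0]]
cover_rim [ 456.4 -306.9  118.3] [[4.9, 0.5], [-1.0, 1.2], [0.3, -0.4]]
knob_fl_grip [ 451.  -239.1  156. ] [[-0.2, -1.1], [0.5, -1.3], [1.2, 0.5]]
knob_fr_grip [ 465.1 -363.   157.8] [[6.1, -0.5], [-0.6, -0.7], [2.2, 0.2]]
knob_rl_grip [ 577.5 -233.3  185.4] [[-0.9, 0.2], [-0.2, -0.1]]
knob_rr_grip [ 481.1 -263.7  278.8] [[-93.7, -111.0], [11.6, -20.5], [12.8, -7.5]]
vent_grip [ 402.3 -311.9   89. ] [[4.3, 5.5], [-2.4, 0.2], [0.4, 0.0]]
```

View pics/f.png

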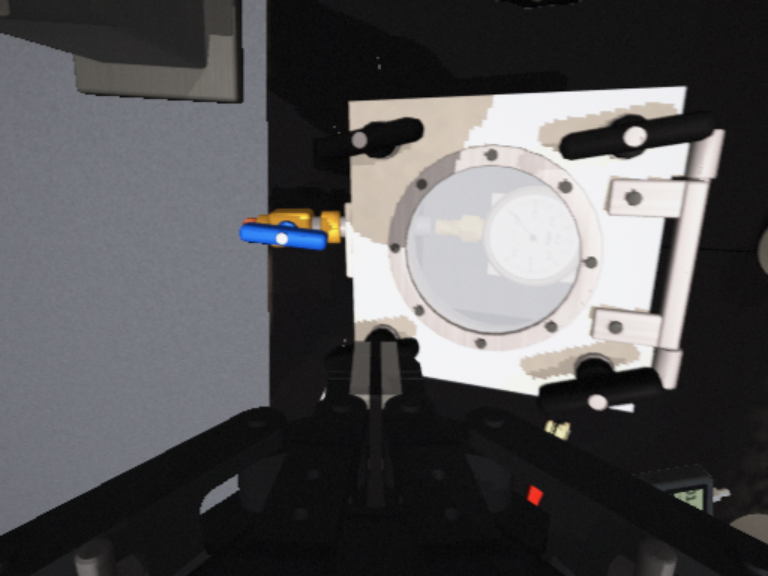

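```bash
cat > fit.py <<'E'
from h import *
L={"lid_hinge":(0,0,0),"cover_rim":(-175,0,2)}
for n,(x,y) in dict(fl=(-153,63),fr=(-153,-63),rl=(-27,63),rr=(-27,-63)).items(): L[f"knob_{n}_grip"]=(x,y,27)
def model(v,l):
    cx,cy,yaw,th,hx,hz=v  # th lid angle, hinge offset in chamber frame
    Rz=R.from_euler("z",yaw);X=np.array(L[l],float)
    X=R.from_euler("y",-np.deg2rad(25)+th).apply(X)
    return Rz.apply(X+[hx,0,hz])+[cx,cy,0]
def fit(obs,v0=(549,-305,.06,.05,62,183)):
    # obs: (pic,label,uv); hx,hz prior
    def f(v):
        r=[(proj(p,model(v,l))-u)/2 for p,l,u in obs]
        return np.concatenate(r+[[(v[4]-62)/1.,(v[5]-183)/1.5]])
    s=least_squares(f,v0,loss="soft_l1");e=[(np.linalg.norm(proj(p,model(s.x,l))-u)) for p,l,u in obs]
    return s.x,np.round(e,1)
def look(cams):
    P={n:capture(n) for n in cams};obs=[]
    for n in cams:
        for l in L:
            r=landmark_of(P[n],l)
            if r and r[0]["score"]>.4: obs.append((P[n],l,np.array(r[0]["location"])))
    return P,obs
E
python3 - <<'E'
from fit import *
st()
P,obs=look(["wrist","top","side"]);st()
v,e=fit(obs);print(v.round(3));print([(l[5:7],a) for (p,l,u),a in zip(obs,e)])
v,e=fit([o for o in obs if o[0] is P["wrist"]]);print("wrist",v.round(3),e)
v,e=fit([o for o in obs if o[0] is not P["wrist"]]);print("ext",v.round(3),e)
E
```

```text
t 8.95 tcp [ 458.4 -312.6  257. ] z [ 0.  0. -1.] y [0.998 0.058 0.   ] q [ 0.83  0.46 -0.41  1.64  0.2   1.08  0.42] F [ 0.6 -0.5 -0.6] T [-0.02 -0.03 -0.06] w 0.0 g 0.0
t 10.0 tcp [ 458.4 -312.6  256.9] z [-0.  0. -1.] y [ 0.998  0.059 -0.   ] q [ 0.83  0.46 -0.41  1.64  0.2   1.08  0.42] F [-0.1  0.9  0.2] T [ 0.01 -0.01  0.01] w -0.0 g 0.0
[ 5.50994e+02 -2.98736e+02  6.90000e-02 -4.60000e-02  6.20000e+01
  1.85758e+02]
[('in', np.float64(3.2)), ('_r', np.float64(214.7)), ('fl', np.float64(8.9)), ('rl', np.float64(5.0)), ('rr', np.float64(4.8)), ('in', np.float64(5.3)), ('_r', np.float64(2.4)), ('fl', np.float64(1.7)), ('fr', np.float64(3.0)), ('rr', np.float64(1.9)), ('in', np.float64(0.7)), ('_r', np.float64(87.6)), ('fl', np.float64(4.1)), ('fr', np.float64(2.0)), ('rl', np.float64(3.4)), ('rr', np.float64(2.9))]
wrist [ 5.51573e+02 -2.98931e+02  7.20000e-02 -5.50000e-02  6.20000e+01
  1.85577e+02] [  2.6 213.3   9.9   5.2   5.3]
ext [ 5.51718e+02 -2.99165e+02  5.40000e-02 -2.60000e-02  6.20000e+01
  1.83104e+02] [ 4.8  2.6  1.7  2.7  2.3  0.6 87.6  4.2  2.2  3.   3.3]
```

```bash
python3 - <<'E'
from fit import *
W=capture("wrist");T=capture("top");S=capture("side")
def draw(p,sc,off=(0,0)):
    im=cv2.resize(p["color"],None,fx=sc,fy=sc)
    for th,c in((-.046,(255,0,0)),(.0,(0,255,0)),(.06,(0,0,255))):
        v=(551.3,-299,.06,th,62,184)
        q=[]
        for x,y,z in[(-175,85,2),(-175,-85,2),(-5,-85,2),(-5,85,2),(-175,85,2),(-175,85,-10),(-175,-85,-10)]:
            L["t"]=(x,y,z);q.append(proj(p,model(v,"t"))*sc)
        cv2.polylines(im,[np.int32(q)],False,c,1)
    return im
a=draw(W,1.2)[:440]
t=draw(T,3)[400:680,740:1047]; s=draw(S,3)[380:640,640:947]
b=np.zeros((560,614+310,3),np.uint8);b[:440,:614]=a[:440,:614];b[:280,615:615+307]=t;b[285:545,615:615+307]=s
b=cv2.resize(b,(800,485));cv2.imwrite("pics/g.png",b[:,:,::-1])
E
```

```text
(no output)
```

View pics/g.png

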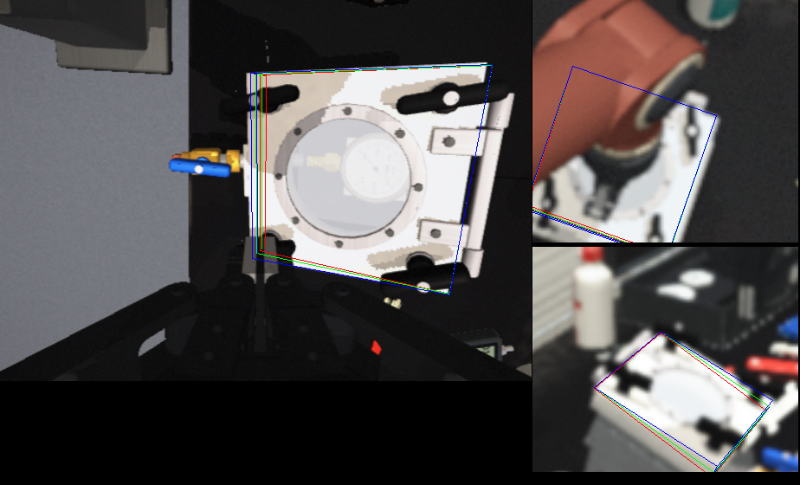

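```bash
python3 - <<'E'
from fit import *
W=capture("wrist");p,r,s=pose()
E=np.array(W["extrinsics"]);print("cam in tool",r.inv().apply(E[:3,3]-p).round(1),(r.inv().as_matrix()@E[:3,:3]).round(3).tolist())
W2=dict(W);E2=E.copy();E2[:3,3]+=np.array([458.5,-312.8,116.8])-p;W2["extrinsics"]=E2
# cap top of fl: 11 above grip
for X,z in((547,184),(551,184),(547,175)):
  for th in(-.05,0,.05,.1,.15):
    v=(X,-299,.06,th,62,z);o=[]
    for l in[(-153,63,38),(-175,85,2)]:
        L["t"]=l;o+=[proj(W2,model(v,"t")).round(0).tolist(),proj(W,model(v,"t")).round(0).tolist()]
    L["t"]=(-160,0,2);print(X,z,th,"fl cap e/now",o[:2],"corner e/now",o[2:],model(v,"t").round())
print("measured e: cap",[222/.9375,90/.9375],"corner",[209/.9375,40/.9375]," now cap",[264/1.039,97/1.039],"corner",[247/1.039,73/1.039])
E
```

```text
cam in tool [  71.5   -0.8 -153.6] [[-0.001, -0.96, -0.28], [1.0, -0.0, -0.001], [0.0, -0.28, 0.96]]
547 184 -0.05 fl cap e/now [[247.0, 96.0], [249.0, 96.0]] corner e/now [[242.0, 49.0], [246.0, 71.0]] [ 467. -304.  111.]
547 184 0 fl cap e/now [[242.0, 96.0], [246.0, 96.0]] corner e/now [[234.0, 47.0], [242.0, 71.0]] [ 463. -304.  118.]
547 184 0.05 fl cap e/now [[237.0, 96.0], [245.0, 97.0]] corner e/now [[225.0, 44.0], [237.0, 70.0]] [ 460. -304.  126.]
547 184 0.1 fl cap e/now [[234.0, 96.0], [243.0, 97.0]] corner e/now [[216.0, 41.0], [233.0, 69.0]] [ 457. -304.  133.]
547 184 0.15 fl cap e/now [[230.0, 96.0], [242.0, 97.0]] corner e/now [[207.0, 38.0], [230.0, 69.0]] [ 455. -305.  141.]
551 184 -0.05 fl cap e/now [[257.0, 97.0], [254.0, 97.0]] corner e/now [[250.0, 50.0], [250.0, 72.0]] [ 471. -304.  111.]
551 184 0 fl cap e/now [[253.0, 97.0], [252.0, 97.0]] corner e/now [[242.0, 48.0], [246.0, 71.0]] [ 467. -304.  118.]
551 184 0.05 fl cap e/now [[249.0, 97.0], [250.0, 97.0]] corner e/now [[234.0, 45.0], [242.0, 70.0]] [ 464. -304.  126.]
551 184 0.1 fl cap e/now [[246.0, 97
[... 279 characters left out ...]
43.0, 52.0], [246.0, 72.0]] [ 467. -304.  102.]
547 175 0 fl cap e/now [[243.0, 96.0], [247.0, 96.0]] corner e/now [[235.0, 50.0], [242.0, 72.0]] [ 463. -304.  109.]
547 175 0.05 fl cap e/now [[238.0, 96.0], [245.0, 96.0]] corner e/now [[226.0, 47.0], [238.0, 71.0]] [ 460. -304.  117.]
547 175 0.1 fl cap e/now [[235.0, 96.0], [243.0, 97.0]] corner e/now [[218.0, 45.0], [234.0, 70.0]] [ 457. -304.  124.]
547 175 0.15 fl cap e/now [[232.0, 96.0], [243.0, 97.0]] corner e/now [[210.0, 42.0], [230.0, 69.0]] [ 455. -305.  132.]
measured e: cap [236.8, 96.0] corner [222.93333333333334, 42.666666666666664]  now cap [254.09047160731475, 93.3589990375361] corner [237.72858517805585, 70.25986525505294]
```

Emit:
step_arm --steps '[0, 0, 0, 0, 0, 1.25, 0, 0, 0, 0, 0, 0, 2.5, 0, 0, 0, 0, 0, 0.05, 3.3, 0, 0, 0, 0, 0, 0.1, 3.5, 0, 0, 0, 0, 0, 0.1, 3.6, 0, 0, 0, 0, 0, 0.1, 3.7, 0, 0, 0, 0, 0, 0.1, 3.7, 0]'

```text
clock: 10.9
tcp_pos: [463.6, -312.6, 110.2]
tcp_rot: [0.001, 0.686, 0.728, 0.001]
ft_force: [0.1, 0.0, 0.6]
gripper_width: -0.002
grip_force: 0.1
```

Emit:
step_arm --steps '[0, 0, 0, 0, 0, 0.1, 0, 0, 0, 0, 0, 0, 0.2, 0, 0, 0, 0, 0, 0, 0.3, 0, 0, 0, 0, 0, 0, 0.3, 0]'

```text
clock: 11.3
tcp_pos: [466.4, -313.4, 103.9]
tcp_rot: [0.005, 0.686, 0.728, 0.001]
ft_force: [-6.1, 3.5, 28.5]
gripper_width: -0.001
grip_force: 14.6
```

```bash
cat >> fit.py <<'E'
import json,os
V=json.load(open("v.json")) if os.path.exists("v.json") else [547.5,-300,.06,0,62,184]
def axes(a=0): # a: closing dir = lid y turned clockwise by a seen from outside
    Q=R.from_euler("z",V[2])*R.from_euler("y",-np.deg2rad(25)+V[3]);x,y,z=Q.as_matrix().T
    return frame(-z,np.cos(a)*y+np.sin(a)*x),z
def knob(k,h,a=0,dx=0,dy=0):
    L["t"]=np.array(L[f"knob_{k}_grip"],float)+[dx,dy,h];rot,z=axes(a);return model(V,"t"),rot
E
python3 - <<'E'
from fit import *
st();p,r=knob("fl",100);print(p,r.as_matrix().round(2).tolist());go(p,r)
E
```

```text
t 11.3 tcp [ 466.4 -313.4  103.9] z [ 0.009 -0.006 -1.   ] y [0.998 0.059 0.009] q [ 0.77  0.64 -0.35  1.82  0.31  0.73  0.32] F [-6.1  3.5 28.5] T [0.87 1.12 0.03] w -0.0 g 14.639206884276064
[ 413.61919426 -244.92893131  234.44049491] [[-0.9, -0.06, 0.42], [-0.05, 1.0, 0.03], [-0.42, -0.0, -0.91]]
turn [-2.44, -2.37, -11.06] shift [1.77, -1.19, -3.29] rows>= 10.8
```

Emit:
step_arm --steps '[0, 0, 0, 0, 0, -1.25, 0, 0, 0, 0, 0, 0, -2.5, 40, -0.5, -0.5, -2.5, 0.4, -0.3, -3.3, 85, -2.4, -2.4, -11, 1.8, -1.2, -3.3, 85, -2.4, -2.4, -11, 1.8, -1.2, -3.3, 85, -2.4, -2.4, -11, 1.8, -1.2, -3.3, 85, -2.4, -2.4, -11, 1.8, -1.2, -3.3, 85, -2.4, -2.4, -11, 1.8, -1.2, -3.3, 85, -2.4, -2.4, -11, 1.8, -1.2, -3.3, 85, -2.4, -2.4, -11, 1.8, -1.2, -3.3, 85, -2.4, -2.4, -11, 1.8, -1.2, -3.3, 85, -2.4, -2.4, -11, 1.8, -1.2, -3.3, 85]'

```text
clock: 12.5
tcp_pos: [411.3, -243.7, 230.5]
tcp_rot: [0.203, 0.025, 0.979, 0.004]
ft_force: [0.6, 0.3, 0.4]
gripper_width: 0.998
grip_force: 0.0
```

```bash
python3 - <<'E'
from fit import *
st();p,r=knob("fl",100);go(p,r)
P,obs=look(["wrist"]);W=P["wrist"];np.save("w0.npy",W["color"])
for _,l,u in obs: print(l,u.round(1),"model",proj(W,model(V,l)).round(1))
v0=list(V)
f=lambda w:np.concatenate([(proj(W,model([w[0],w[1],w[2],0,62,184],l))-u) for _,l,u in obs])
s=least_squares(f,v0[:3],loss="soft_l1",f_scale=3);print(s.x,f(s.x).round(1))
save(W,"h.png",1.5)
E
```

```text
t 12.5 tcp [ 411.3 -243.7  230.5] z [ 0.397 -0.002 -0.918] y [0.047 0.999 0.018] q [ 1.43  0.36 -1.02  2.15  0.27  0.44  1.79] F [0.6 0.3 0.4] T [-0.03  0.41 -0.05] w 1.0 g 0.0
turn [-0.2, -0.19, -0.75] shift [-0.09, -0.03, -0.07] rows>= 0.7Traceback (most recent call last):
  File "<stdin>", line 3, in <module>
  File "fit.py", line 20, in look
    r=landmark_of(P[n],l)
ValueError: it knows: chamber, cover_rim, knob_fl_grip, knob_fr_grip, knob_rl_grip, knob_rr_grip, lid_hinge, ptfe_tape_mid, spanner_1_mid, vent_grip, weight_5a_mid
```

```bash
sed -i 's/for l in L:/for l in [k for k in L if k!="t"]:/' fit.py; cat >> fit.py <<'E'
def wfit(W,obs):
    for _,l,u in obs: print(l,u.round(1),"model",proj(W,model(V,l)).round(1))
    f=lambda w:np.concatenate([(proj(W,model([w[0],w[1],w[2],0,62,184],l))-u) for _,l,u in obs])
    s=least_squares(f,V[:3],loss="soft_l1",f_scale=3);print(s.x,f(s.x).round(1))
E
python3 - <<'E'
from fit import *
P,obs=look(["wrist"]);W=P["wrist"]
wfit(W,obs);save(W,"h.png",1.5)
E
```

```text
lid_hinge [210.4 341.5] model [208.  332.8]
cover_rim [179.2 180. ] model [179.7 170.5]
knob_fl_grip [252.9 196.2] model [250.8 194.3]
knob_rl_grip [269.2 323. ] model [265.8 323.4]
knob_rr_grip [133.5 334.1] model [134.6 333.5]
[ 5.51686135e+02 -2.99020900e+02  6.97228507e-02] [-0.3 -6.9  1.5 -5.8 -1.8  1.3 -2.1  2.2  3.8  1.7]
```

View pics/h.png

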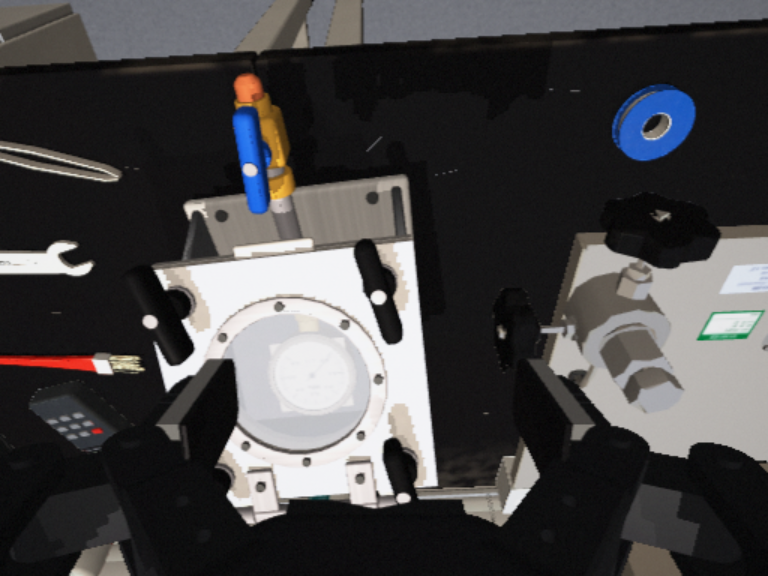

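```bash
python3 - <<'E'
from fit import *
for h in(20,-10,-29): go(*knob("fl",h,-.2,1,1.5))
E
```

```text
turn [-0.16, -0.24, -2.23] shift [-0.21, 0.05, 1.9] rows>= 2.1
turn [-0.16, -0.24, -2.23] shift [-0.23, 0.07, 2.65] rows>= 2.1
turn [-0.16, -0.24, -2.23] shift [-0.25, 0.09, 3.13] rows>= 2.5
```

Emit:
step_arm --steps '[-0.15, -0.25, -1, -0.2, 0.05, 0.8, 85, -0.15, -0.25, -2.2, -0.2, 0.05, 1.9, 85, -0.15, -0.25, -2.2, -0.2, 0.05, 2.4, 85, -0.15, -0.25, -2.2, -0.25, 0.05, 2.65, 85, -0.15, -0.25, -2.2, -0.25, 0.1, 2.8, 85, -0.15, -0.25, -2.2, -0.25, 0.1, 2.8, 85]'

```text
clock: 13.8
tcp_pos: [464.0, -239.0, 129.2]
tcp_rot: [0.216, -0.125, 0.968, -0.014]
ft_force: [-0.5, 0.3, -0.0]
gripper_width: 0.992
grip_force: 0.0
```

```bash
python3 - <<'E'
from fit import *
st();go(*knob("fl",-29,-.2,1,1.5));save(capture("wrist"),"i.png",1.5)
E
```

```text
t 13.8 tcp [ 464.  -239.   129.2] z [ 0.422  0.026 -0.906] y [-0.235  0.969 -0.082] q [ 1.05  0.54 -0.66  2.2   0.59  0.15  1.78] F [-0.5  0.3 -0. ] T [0.02 0.44 0.01] w 0.99 g 0.0
turn [0.0, 0.0, -0.03] shift [0.02, -0.03, 0.31] rows>= 0.2
```

View pics/i.png

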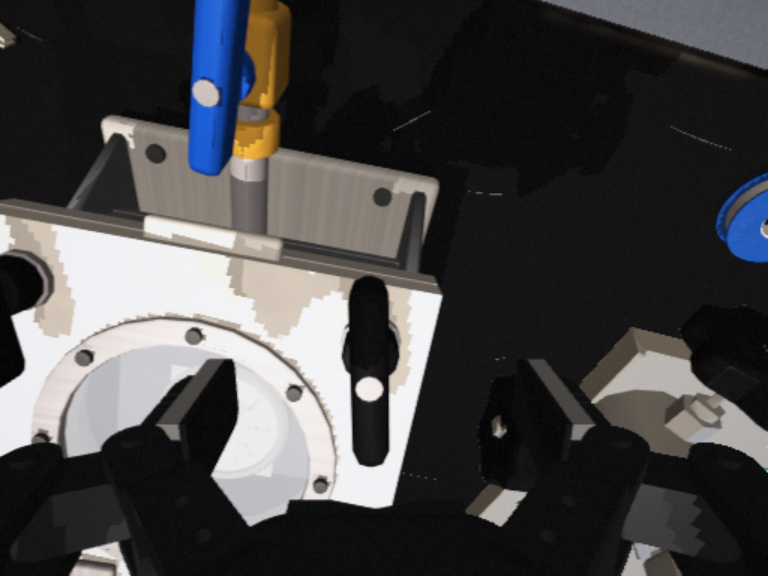

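Emit:
step_arm --steps '[0, 0, 0, 0, 0, 0.3, 85, 0, 0, 0, 0, 0, 0.3, 5, 0, 0, 0, 0, 0, 0.3, 5, 0, 0, 0, 0, 0, 0.3, 5, 0, 0, 0, 0, 0, 0.3, 5, 0, 0, 0, 0, 0, 0.3, 5, 0, 0, 0, 0, 0, 0.3, 5]' --grip_force 40

```text
clock: 14.55
tcp_pos: [468.9, -240.2, 119.6]
tcp_rot: [0.217, -0.124, 0.968, -0.016]
ft_force: [-1.3, -1.2, 2.7]
gripper_width: 0.21
grip_force: 39.0
```

```bash
python3 -c "
from fit import *
st()"
```

```text
t 14.55 tcp [ 468.9 -240.2  119.6] z [ 0.424  0.023 -0.905] y [-0.233  0.969 -0.084] q [ 1.01  0.55 -0.61  2.2   0.6   0.12  1.77] F [-1.3 -1.2  2.7] T [-0.21  0.41 -0.08] w 0.21 g 38.964895606040955
```

Emit:
step_arm --steps '[0, 0, 0.9, 0, 0, 0, 5, 0, 0, 1.8, 0, 0, 0, 5, 0, 0, 2.7, 0, 0, 0, 5, 0, 0, 3.6, 0, 0, 0, 5, 0, 0, 4.4, 0, 0, 0, 5, 0, 0, 4.9, 0, 0, 0, 5, 0, 0, 4.9, 0, 0, 0, 5]'

```text
clock: 15.25
tcp_pos: [469.0, -240.8, 119.2]
tcp_rot: [0.21, 0.209, 0.953, 0.058]
ft_force: [0.8, -3.3, -1.4]
gripper_width: 0.2
grip_force: 39.1
```

```bash
python3 -c "
from fit import *
st()"
```

```text
t 15.25 tcp [ 469.  -240.8  119.2] z [ 0.424  0.023 -0.905] y [0.374 0.906 0.198] q [ 0.97  0.54 -0.54  2.2   0.27  0.1   1.41] F [ 0.8 -3.3 -1.4] T [-0.61  0.45 -0.33] w 0.2 g 39.05749261379242
```

```bash
python3 - <<'E'
from fit import *
go(*knob("rr",60,-.2))
E
```

```text
turn [-0.02, 0.02, -4.95] shift [-4.24, -1.33, -2.18] rows>= 4.6
```

Emit:
step_arm --steps '[0, 0, 0, 0, 0, 0, 85, 0, 0, 0, 0, 0, 0, 85, 0, 0, 0, 0, 0, -1.2, 85, 0, 0, -0.5, 0, 0, -2.3, 85, 0, 0, -1.5, -1.1, -0.3, -2.2, 85, 0, 0, -2.5, -2.3, -0.7, -2.2, 85, 0, 0, -3.5, -3.4, -1, -2.2, 85, 0, 0, -4.5, -4.25, -1.3, -2.2, 85, 0, 0, -5, -4.25, -1.3, -2.2, 85, 0, 0, -5, -4.25, -1.3, -2.2, 85]'

```text
clock: 16.25
tcp_pos: [552.8, -360.3, 251.5]
tcp_rot: [0.216, -0.131, 0.967, -0.016]
ft_force: [-1.3, 0.0, 0.3]
gripper_width: 0.991
grip_force: 0.0
```

```bash
cat >> fit.py <<'E'
def wing(W,k):
    # landmark offset of knob k vs model, and dark wing direction in lid plane
    r=landmark_of(W,f"knob_{k}_grip");m=proj(W,model(V,f"knob_{k}_grip"));L0=np.array(L[f"knob_{k}_grip"],float)
    print(k,"lm",[(np.round(q["location"],1).tolist(),round(q["score"],2)) for q in r[:2]],"model",m.round(1))
    # lid-plane rectified patch at wing-top height, 1 px = 0.5 mm; lid x right, y up
    n=100;g=W["color"].max(2);U=np.zeros((2*n,2*n,2),np.float32)
    for i in range(0,2*n,4):
        for j in range(0,2*n,4):
            L["t"]=L0+[(j-n)*.5,(n-i)*.5,11];U[i:i+4,j:j+4]=proj(W,model(V,"t"))
    pt=cv2.remap(g,cv2.blur(U[...,0],(4,4)),cv2.blur(U[...,1],(4,4)),cv2.INTER_LINEAR)
    b=(pt<60).astype(np.uint8);c,lab,s,cen=cv2.connectedComponentsWithStats(b)
    best=[(s[i,4],i) for i in range(1,c) if np.hypot(cen[i,0]-n,cen[i,1]-n)<40]
    if best:
        i=max(best)[1];ys,xs=np.nonzero(lab==i);(cx,cy),(w,h),an=cv2.minAreaRect(np.column_stack([xs,ys]).astype(np.float32))
        C=np.cov(xs,-ys);ev,vec=np.linalg.eigh(C);d=vec[:,1]*np.sign(vec[0,1]);print("  wing centre off mm",round((cx-n)/2,1),round((n-cy)/2,1),"size",round(w/2),round(h/2),"a=",round(-np.arctan2(d[1],d[0]),2),"area",s[i,4])
    return pt
E
python3 - <<'E'
from fit import *
st();W=capture("wrist")
for k in("rr","fr","rl"): cv2.imwrite(f"pics/_{k}.png",wing(W,k))
E
```

```text
t 16.25 tcp [ 552.8 -360.3  251.5] z [ 0.423  0.026 -0.906] y [-0.246  0.965 -0.087] q [ 1.27  0.64 -0.99  1.68  0.47  0.72  2.03] F [-1.3  0.   0.3] T [0.01 0.49 0.01] w 0.99 g 0.0
rr lm [([249.0, 199.4], 0.98)] model [245.9 198. ]
  wing centre off mm -1.1 1.8 size 16 60 a= -0.37 area 2557
fr lm [([287.7, 2.8], 0.79)] model [288.2   4.4]
  wing centre off mm -0.2 0.2 size 100 100 a= 0.88 area 26873
rl lm [([415.2, 235.6], 0.9), ([487.9, 50.7], 0.54)] model [413.  231.5]
  wing centre off mm -17.5 0.9 size 85 44 a= 0.32 area 6675
```

```bash
python3 - <<'E'
from fit import *
go(*knob("rr",-29,-.37,0,1.8))
E
```

```text
turn [-0.0, -0.0, -1.15] shift [0.02, -0.04, 2.23] rows>= 1.8
```

Emit:
step_arm --steps '[0, 0, -1.1, 0, 0, 0.9, 85, 0, 0, -1.1, 0, 0, 1.6, 85, 0, 0, -1.1, 0, 0, 2, 85, 0, 0, -1.1, 0, 0, 2.2, 60, 0, 0, -1.1, 0, 0, 2.2, 5, 0, 0, -1.1, 0, 0, 2.2, 5, 0, 0, -1.1, 0, 0, 2.2, 5, 0, 0, -1.1, 0, 0, 2.2, 5, 0, 0, -1.1, 0, 0, 2.2, 5]'

```text
clock: 17.35
tcp_pos: [590.0, -358.5, 173.8]
tcp_rot: [0.215, -0.204, 0.954, -0.034]
ft_force: [-2.8, 0.4, 4.6]
gripper_width: 0.202
grip_force: 39.0
```

Emit:
step_arm --steps '[0, 0, 0.9, 0, 0, 0, 5, 0, 0, 1.8, 0, 0, 0, 5, 0, 0, 2.7, 0, 0, 0, 5, 0, 0, 3.6, 0, 0, 0, 5, 0, 0, 4.5, 0, 0, 0, 5, 0, 0, 5.2, 0, 0, 0, 5, 0, 0, 5.5, 0, 0, 0, 5, 0, 0, 5.5, 0, 0, 0, 5]'

```text
clock: 18.15
tcp_pos: [590.3, -358.9, 173.2]
tcp_rot: [0.212, 0.168, 0.961, 0.049]
ft_force: [-1.5, -1.1, 2.2]
gripper_width: 0.201
grip_force: 39.1
```

```bash
cat >> fit.py <<'E'
def ang():
    p,r,s=pose();Q=R.from_euler("z",V[2])*R.from_euler("y",-np.deg2rad(25));y=Q.inv().apply(r.as_matrix()[:,1]);print("a now",round(np.arctan2(y[0],y[1]),3))
E
python3 - <<'E'
from fit import *
st();ang();go(*knob("fr",60,-.3))
E
```

```text
t 18.15 tcp [ 590.3 -358.9  173.2] z [ 0.424  0.023 -0.905] y [0.302 0.939 0.165] q [ 1.06  0.69 -0.71  1.7   0.37  0.53  1.5 ] F [-1.5 -1.1  2.2] T [-0.16  0.27 -0.04] w 0.2 g 39.1120308637619
a now 0.405
turn [-0.02, 0.02, -5.05] shift [2.91, -1.3, -2.19] rows>= 4.7
```

Emit:
step_arm --steps '[0, 0, 0, 0, 0, 0, 85, 0, 0, 0, 0, 0, 0, 85, 0, 0, 0, 0, 0, -1.2, 85, 0, 0, -0.5, 0, 0, -2.3, 85, 0, 0, -1.5, 1, -0.4, -2.2, 85, 0, 0, -2.5, 2, -0.9, -2.2, 85, 0, 0, -3.5, 2.9, -1.3, -2.2, 85, 0, 0, -4.5, 2.9, -1.3, -2.2, 85, 0, 0, -5, 2.9, -1.3, -2.2, 85, 0, 0, -5, 2.9, -1.3, -2.2, 85]'

```text
clock: 19.15
tcp_pos: [437.2, -369.4, 197.8]
tcp_rot: [0.216, -0.171, 0.961, -0.025]
ft_force: [0.1, 0.5, -0.6]
gripper_width: 0.992
grip_force: 0.0
```

```bash
python3 - <<'E'
from fit import *
st();W=capture("wrist");cv2.imwrite("pics/_fr.png",wing(W,"fr"))
ang();go(*knob("fr",-29,-.3,0,1.8))
E
```

```text
t 19.15 tcp [ 437.2 -369.4  197.8] z [ 0.423  0.025 -0.906] y [-0.318  0.94  -0.122] q [ 1.52  0.64 -1.06  1.94  0.51  0.55  2.19] F [ 0.1  0.5 -0.6] T [-0.06  0.41  0.02] w 0.99 g 0.0
fr lm [([247.8, 200.1], 0.96)] model [248.5 200.7]
  wing centre off mm -1.3 -0.3 size 17 60 a= -0.27 area 2483
a now -0.291
turn [-0.01, 0.01, -0.06] shift [-0.01, 0.03, 2.23] rows>= 1.8
```

Emit:
step_arm --steps '[0, 0, 0.15, 0, 0, 0.9, 85, 0, 0, 0.15, 0, 0, 1.6, 85, 0, 0, 0.15, 0, 0, 2, 85, 0, 0, 0.15, 0, 0, 2.2, 60, 0, 0, 0.15, 0, 0, 2.2, 5, 0, 0, 0.15, 0, 0, 2.2, 5, 0, 0, 0.15, 0, 0, 2.2, 5, 0, 0, 0.15, 0, 0, 2.2, 5, 0, 0, 0.15, 0, 0, 2.2, 5]'

```text
clock: 20.15
tcp_pos: [475.0, -367.4, 119.4]
tcp_rot: [0.216, -0.161, 0.963, -0.024]
ft_force: [-2.3, 0.6, 3.6]
gripper_width: 0.204
grip_force: 38.9
```

Emit:
step_arm --steps '[0, 0, 0.9, 0, 0, 0, 5, 0, 0, 1.8, 0, 0, 0, 5, 0, 0, 2.7, 0, 0, 0, 5, 0, 0, 3.6, 0, 0, 0, 5, 0, 0, 4.4, 0, 0, 0, 5, 0, 0, 4.9, 0, 0, 0, 5, 0, 0, 4.9, 0, 0, 0, 5]'

```text
clock: 20.85
tcp_pos: [475.1, -366.6, 118.9]
tcp_rot: [0.211, 0.171, 0.961, 0.05]
ft_force: [0.2, 1.4, 1.5]
gripper_width: 0.2
grip_force: 39.0
```

```bash
python3 - <<'E'
from fit import *
st();ang();go(*knob("rl",60,-.3))
E
```

```text
t 20.85 tcp [ 475.1 -366.6  118.9] z [ 0.423  0.025 -0.906] y [0.307 0.936 0.169] q [ 1.24  0.67 -0.7   1.96  0.35  0.32  1.63] F [0.2 1.4 1.5] T [0.34 0.38 0.12] w 0.2 g 39.042672514915466
a now 0.412
turn [-0.0, 0.01, -5.1] shift [-1.63, 4.13, -2.19] rows>= 4.7
```

Emit:
step_arm --steps '[0, 0, 0, 0, 0, 0, 85, 0, 0, 0, 0, 0, 0, 85, 0, 0, 0, 0, 0, -1.2, 85, 0, 0, -0.5, 0, 0, -2.3, 85, 0, 0, -1.5, -0.5, 1.1, -2.2, 85, 0, 0, -2.5, -0.9, 2.2, -2.2, 85, 0, 0, -3.5, -1.3, 3.3, -2.2, 85, 0, 0, -4.5, -1.6, 4.15, -2.2, 85, 0, 0, -5.1, -1.6, 4.15, -2.2, 85, 0, 0, -5.1, -1.6, 4.15, -2.2, 85]'

```text
clock: 21.85
tcp_pos: [544.1, -235.5, 251.7]
tcp_rot: [0.216, -0.176, 0.96, -0.027]
ft_force: [0.1, 0.6, 0.4]
gripper_width: 0.993
grip_force: 0.0
```

```bash
python3 - <<'E'
from fit import *
st();W=capture("wrist");cv2.imwrite("pics/_rl.png",wing(W,"rl"))
ang();go(*knob("rl",-29,-.3,0,0))
E
```

```text
t 21.85 tcp [ 544.1 -235.5  251.7] z [ 0.424  0.025 -0.905] y [-0.326  0.937 -0.127] q [ 1.16  0.5  -0.98  1.89  0.48  0.58  1.9 ] F [0.1 0.6 0.4] T [-0.05  0.44  0.03] w 0.99 g 0.0
rl lm [([252.2, 198.3], 0.83)] model [247.1 198.9]
a now -0.296
turn [-0.01, -0.0, -0.03] shift [-0.05, 0.0, 2.22] rows>= 1.8
```

```bash
python3 - <<'E'
import cv2,numpy as np
p=cv2.imread("pics/_rl.png",0);print(np.percentile(p,[5,25,50,75]))
for row in p[30:170:10,30:170:6]: print(" ".join("%3d"%v for v in row))
E
```

```text
[ 20.  22.  67. 236.]
 22  21  20  22  22  20  22  23  20  23  21  21  22  21  23  59  20  22  20  19  21  20  22  30
 22  22  21  21  21  19  22  21  21  22  21  21  22  22  24  45  20  22  22  21  19  23  24  28
 21  20  23  21  23  21  21  23  21  22  22  22  22  21  21  67  21  20  21  19  23  23  21  22
 23  24  20  21  23  23  20  22  21  20  21  22  23  21  19  23  20  19  23  21  23  22  23  24
246 246 246 246 246 246 246 247 246 246 246 246 246 246 246  24  21  20  22  21  21  23  24  26
247 246 246 247 245 246 246 244 244 219 228 212 214 229 246  24  22  21  19  15  21  20  24  24
219 213 214 214 213 212 207 103  15  16  13  28 127  21  21  24  25  27  30  30  31  23  25  29
218 214  56  17  20  22  22  23  24  29  31 239 243 214  33  31  28  26  23  20  18  19  25  28
185  71  11  24  31  29  29  24  24  20  21  18  51 202 239 246 196 135 209 235  60  24  27  27
244 244 222 184 226 243 244 154 138 120 161 246 246 246 246 246 200 142 215 236  59  22  27  26
159 221 245 245 245 245 245 246 246 246 246 246 246 246 246 246 206 148 220 237  63  23  17 110
165 162 201 245 246 246 246 197 202 223 221 221 223 229 229 228 227 163 217 217  20  22 107 134
161 132 134 244 238 246 246 185 215 241 111 112 233 243 243 243 243 179 242 241  22  23  50 136
231 231 232 243 243 239 246 180 215 243 238 206 243 243 243 244 243 181 242 241  15  18  26  23
```

Emit:
step_arm --steps '[0, 0, 0.5, -0.05, 0.04, 0.9, 85, 0, 0, 0.5, -0.05, 0.04, 1.6, 85, 0, 0, 0.5, -0.05, 0.04, 2, 85, 0, 0, 0.5, -0.05, 0.04, 2.2, 60, 0, 0, 0.5, -0.05, 0.04, 2.2, 5, 0, 0, 0.5, -0.05, 0.04, 2.2, 5, 0, 0, 0.5, -0.05, 0.04, 2.2, 5, 0, 0, 0.5, -0.05, 0.04, 2.2, 5, 0, 0, 0.5, -0.05, 0.04, 2.2, 5]'

```text
clock: 22.85
tcp_pos: [582.1, -232.7, 173.1]
tcp_rot: [0.217, -0.14, 0.966, -0.02]
ft_force: [-0.2, -0.7, 2.2]
gripper_width: 0.2
grip_force: 39.0
```

Emit:
step_arm --steps '[0, 0, 0.9, 0, 0, 0, 5, 0, 0, 1.8, 0, 0, 0, 5, 0, 0, 2.7, 0, 0, 0, 5, 0, 0, 3.6, 0, 0, 0, 5, 0, 0, 4.3, 0, 0, 0, 5, 0, 0, 4.5, 0, 0, 0, 5, 0, 0, 4.5, 0, 0, 0, 5]'

```text
clock: 23.55
tcp_pos: [582.2, -233.1, 172.7]
tcp_rot: [0.212, 0.164, 0.962, 0.048]
ft_force: [0.6, -3.0, 1.5]
gripper_width: 0.2
grip_force: 39.1
```

```bash
python3 - <<'E'
from fit import *
st();ang();go(*knob("fl",60,.45,0,1))
E
```

```text
t 23.55 tcp [ 582.2 -233.1  172.7] z [ 0.424  0.023 -0.905] y [0.296 0.941 0.162] q [ 0.86  0.56 -0.61  1.91  0.37  0.36  1.3 ] F [ 0.6 -3.   1.5] T [-0.61  0.34 -0.25] w 0.2 g 39.11728620529175
a now 0.398
turn [-0.01, 0.02, 0.37] shift [2.92, -1.25, -2.19] rows>= 3.1
```

Emit:
step_arm --steps '[0, 0, 0, 0, 0, 0, 85, 0, 0, 0, 0, 0, 0, 85, 0, 0, 0, 0, 0, -1.2, 85, 0, 0, 0, 0, 0, -2.3, 85, 0, 0, 0.3, 1, -0.4, -2.2, 85, 0, 0, 0.3, 2, -0.9, -2.2, 85, 0, 0, 0.3, 2.9, -1.25, -2.2, 85, 0, 0, 0.3, 2.9, -1.25, -2.2, 85]'

```text
clock: 24.35
tcp_pos: [422.8, -240.9, 194.1]
tcp_rot: [0.204, 0.187, 0.959, 0.054]
ft_force: [0.0, 0.8, -0.6]
gripper_width: 0.997
grip_force: 0.0
```

```bash
python3 - <<'E'
from fit import *
st();W=capture("wrist");wing(W,"fl");wing(W,"fr")
ang();go(*knob("fl",-29,.45,0,1))
E
```

```text
t 24.35 tcp [ 422.8 -240.9  194.1] z [ 0.412  0.028 -0.911] y [0.336 0.924 0.18 ] q [ 1.29  0.41 -0.86  2.19  0.22  0.32  1.51] F [ 0.   0.8 -0.6] T [ 0.03  0.46 -0.  ] w 1.0 g 0.0
fl lm [([252.3, 212.6], 0.95)] model [250.7 213.3]
  wing centre off mm -1.7 2.0 size 60 16 a= 0.48 area 2388
fr lm [([103.4, 279.9], 0.77), ([210.6, 201.4], 0.42)] model [103.3 279.4]
  wing centre off mm -0.2 0.2 size 100 100 a= 0.65 area 28627
a now 0.44
turn [0.0, 0.02, 0.07] shift [0.03, -0.03, 2.23] rows>= 1.8
```

Emit:
step_arm --steps '[0, 0, 0.3, 0, 0, 0.9, 85, 0, 0, 0.3, 0, 0, 1.6, 85, 0, 0, 0.3, 0, 0, 2, 85, 0, 0, 0.3, 0, 0, 2.2, 60, 0, 0, 0.3, 0, 0, 2.2, 5, 0, 0, 0.3, 0, 0, 2.2, 5, 0, 0, 0.3, 0, 0, 2.2, 5, 0, 0, 0.3, 0, 0, 2.2, 5, 0, 0, 0.3, 0, 0, 2.2, 5]'

```text
clock: 25.4
tcp_pos: [467.8, -240.8, 119.4]
tcp_rot: [0.21, 0.205, 0.954, 0.057]
ft_force: [-1.3, -0.9, 2.0]
gripper_width: 0.2
grip_force: 39.0
```

Emit:
step_arm --steps '[0, 0, 0.9, 0, 0, 0, 5, 0, 0, 1.8, 0, 0, 0, 5, 0, 0, 2.7, 0, 0, 0, 5, 0, 0, 3.6, 0, 0, 0, 5, 0, 0, 4.4, 0, 0, 0, 5, 0, 0, 5, 0, 0, 0, 5, 0, 0, 5.2, 0, 0, 0, 5]'

```text
clock: 26.1
tcp_pos: [467.8, -240.7, 118.9]
tcp_rot: [0.176, 0.531, 0.819, 0.128]
ft_force: [0.2, -1.7, -0.3]
gripper_width: 0.207
grip_force: 39.0
```

```bash
python3 - <<'E'
from fit import *
st();ang()
E
```

```text
t 26.1 tcp [ 467.8 -240.7  118.9] z [ 0.424  0.023 -0.905] y [0.825 0.403 0.396] q [ 0.93  0.53 -0.49  2.21 -0.03  0.09  1.  ] F [ 0.2 -1.7 -0.3] T [-0.33  0.46 -0.04] w 0.21 g 39.049837589263916
a now 1.21
```

Push gently past to find the stop.

Emit:
step_arm --steps '[0, 0, 0.4, 0, 0, 0, 5, 0, 0, 0.8, 0, 0, 0, 5, 0, 0, 0.8, 0, 0, 0, 5]'

```text
clock: 26.4
tcp_pos: [467.9, -240.6, 118.8]
tcp_rot: [0.168, 0.576, 0.788, 0.138]
ft_force: [0.7, -2.7, 0.7]
gripper_width: 0.197
grip_force: 39.1
```

```bash
python3 - <<'E'
from fit import *
st();ang()
E
```

```text
t 26.4 tcp [ 467.9 -240.6  118.8] z [ 0.424  0.023 -0.906] y [0.862 0.298 0.411] q [ 0.93  0.53 -0.48  2.21 -0.09  0.09  0.94] F [ 0.7 -2.7  0.7] T [-0.45  0.5  -0.21] w 0.2 g 39.09198045730591
a now 1.322
```

Emit:
step_arm --steps '[0, 0, 0.5, 0, 0, 0, 5, 0, 0, 1, 0, 0, 0, 5, 0, 0, 1, 0, 0, 0, 5]'

```text
clock: 26.7
tcp_pos: [468.0, -240.3, 118.8]
tcp_rot: [0.158, 0.628, 0.747, 0.149]
ft_force: [-0.6, -2.9, -0.2]
gripper_width: 0.202
grip_force: 39.1
```

```bash
cat >> fit.py <<'E'
def tz():
    p,r,s=pose();print("tool F",r.inv().apply(s["ft_force"]).round(1),"tool T",r.inv().apply(s["wrist_torque"]).round(2))
E
python3 - <<'E'
from fit import *
st();ang();tz()
E
```

```text
t 26.7 tcp [ 468.  -240.3  118.8] z [ 0.424  0.024 -0.906] y [0.891 0.166 0.421] q [ 0.92  0.52 -0.47  2.21 -0.15  0.09  0.87] F [-0.6 -2.9 -0.2] T [-0.58  0.47  0.09] w 0.2 g 39.06740069389343
a now 1.458
tool F [-2.7 -1.1 -0.1] tool T [ 0.55 -0.4  -0.32]
```

Emit:
step_arm --steps '[0, 0, 0.4, 0, 0, 0, 5, 0, 0, 0.8, 0, 0, 0, 5, 0, 0, 0.8, 0, 0, 0, 5]'

```text
clock: 27.0
tcp_pos: [467.6, -239.3, 118.5]
tcp_rot: [0.149, 0.67, 0.71, 0.158]
ft_force: [-0.3, 0.4, 1.5]
gripper_width: 0.198
grip_force: 39.1
```

```bash
python3 - <<'E'
from fit import *
st();ang();tz()
E
```

```text
t 27.0 tcp [ 467.6 -239.3  118.5] z [ 0.423  0.025 -0.906] y [0.904 0.052 0.423] q [ 0.91  0.52 -0.46  2.21 -0.21  0.1   0.81] F [-0.3  0.4  1.5] T [-0.14  0.51  0.03] w 0.2 g 39.07870531082153
a now 1.573
tool F [ 0.4  0.4 -1.5] tool T [ 0.51 -0.09 -0.08]
```

Emit:
step_arm --steps '[0, 0, 0, 0, 0, 0, 85, 0, 0, 0, 0, 0, 0, 85, 0, 0, 0, 0, 0, -1.2, 85, 0, 0, 0, 0, 0, -2.2, 85, 0, 0, 0, 0, 0, -2.2, 85, 0, 0, 0, 0, 0, -2.2, 85]'

```text
clock: 27.6
tcp_pos: [430.4, -242.5, 198.9]
tcp_rot: [0.15, 0.67, 0.71, 0.157]
ft_force: [-0.1, 1.0, -0.6]
gripper_width: 0.993
grip_force: 0.0
```

```bash
python3 - <<'E'
from fit import *
st();ang();W=capture("wrist");cv2.imwrite("pics/_fl.png",wing(W,"fl"));cv2.imwrite("pics/_fr2.png",wing(W,"fr"));tz();save(W,"w1.png",1.5);go(*knob("rr",60,.4,0,1.5))
E
```

```text
t 27.6 tcp [ 430.4 -242.5  198.9] z [ 0.424  0.023 -0.905] y [0.904 0.053 0.425] q [ 1.08  0.34 -0.56  2.18 -0.24  0.32  0.84] F [-0.1  1.  -0.6] T [-0.04  0.47 -0.03] w 0.99 g 0.0
a now 1.572
fl lm [([248.0, 198.2], 0.82)] model [250.  201.2]
  wing centre off mm 0.5 4.0 size 60 17 a= 1.41 area 2541
fr lm [([244.1, 339.5], 0.88)] model [250.2 344.2]
  wing centre off mm -0.2 0.2 size 100 100 a= 0.57 area 32801
tool F [-0.2 -0.3 -0.1] tool T [ 0.38  0.03 -0.05]
turn [0.0, -0.01, -8.39] shift [-3.17, 3.16, -0.02] rows>= 7.8
```

View pics/w1.png

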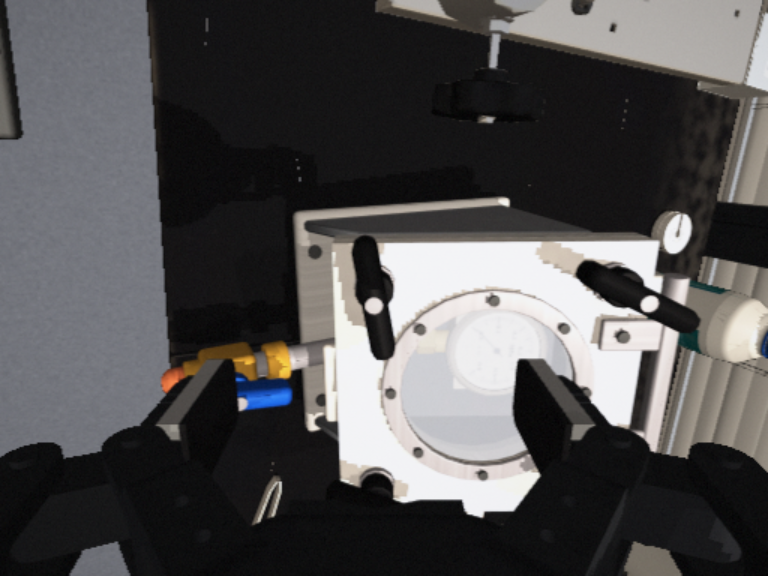

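Emit:
step_arm --steps '[0, 0, -1, -0.4, 0.4, 0, 85, 0, 0, -2, -0.8, 0.8, 0, 85, 0, 0, -3, -1.2, 1.2, 0, 85, 0, 0, -4, -1.6, 1.6, 0, 85, 0, 0, -5, -2, 2, 0, 85, 0, 0, -6, -2.4, 2.4, 0, 85, 0, 0, -7, -2.8, 2.8, 0, 85, 0, 0, -8, -3.15, 3.15, 0, 85, 0, 0, -8.4, -3.15, 3.15, 0, 85, 0, 0, -8.4, -3.15, 3.15, 0, 85]'

```text
clock: 28.75
tcp_pos: [552.2, -360.6, 249.8]
tcp_rot: [0.211, 0.165, 0.962, 0.05]
ft_force: [-0.3, 0.9, -0.6]
gripper_width: 0.993
grip_force: 0.0
```

```bash
python3 - <<'E'
from fit import *
st();ang();W=capture("wrist");wing(W,"rr");go(*knob("rr",-29,.4,0,1.8))
E
```

```text
t 28.75 tcp [ 552.2 -360.6  249.8] z [ 0.422  0.027 -0.906] y [0.296 0.941 0.166] q [ 1.16  0.57 -0.77  1.68  0.22  0.67  1.63] F [-0.3  0.9 -0.6] T [0.02 0.5  0.02] w 0.99 g 0.0
a now 0.399
rr lm [([250.2, 203.7], 0.77)] model [246.9 202.6]
turn [0.01, -0.01, 0.0] shift [-0.03, -0.02, 2.2] rows>= 1.8
```

Emit:
step_arm --steps '[0, 0, 0, 0, 0, 0.9, 85, 0, 0, 0, 0, 0, 1.6, 85, 0, 0, 0, 0, 0, 2, 85, 0, 0, 0, 0, 0, 2.2, 60, 0, 0, 0, 0, 0, 2.2, 5, 0, 0, 0, 0, 0, 2.2, 5, 0, 0, 0, 0, 0, 2.2, 5, 0, 0, 0, 0, 0, 2.2, 5, 0, 0, 0, 0, 0, 2.2, 5]'

```text
clock: 29.75
tcp_pos: [589.6, -358.8, 173.7]
tcp_rot: [0.213, 0.164, 0.962, 0.049]
ft_force: [-1.8, 1.5, 4.5]
gripper_width: 0.201
grip_force: 39.0
```

Emit:
step_arm --steps '[0, 0, 0.9, 0, 0, 0, 5, 0, 0, 1.8, 0, 0, 0, 5, 0, 0, 2.7, 0, 0, 0, 5, 0, 0, 3.6, 0, 0, 0, 5, 0, 0, 4.5, 0, 0, 0, 5, 0, 0, 5.4, 0, 0, 0, 5, 0, 0, 6.2, 0, 0, 0, 5, 0, 0, 6.2, 0, 0, 0, 5]'

```text
clock: 30.55
tcp_pos: [589.5, -357.5, 172.9]
tcp_rot: [0.171, 0.552, 0.805, 0.134]
ft_force: [-1.4, 2.9, 3.8]
gripper_width: 0.204
grip_force: 39.4
```

```bash
python3 - <<'E'
from fit import *
st();ang();tz()
E
```

```text
t 30.55 tcp [ 589.5 -357.5  172.9] z [ 0.423  0.026 -0.906] y [0.843 0.354 0.404] q [ 0.92  0.63 -0.45  1.71 -0.    0.5   0.96] F [-1.4  2.9  3.8] T [0.68 0.33 0.2 ] w 0.2 g 39.423251152038574
a now 1.263
tool F [ 2.7  1.4 -3.9] tool T [0.06 0.77 0.11]
```

Emit:
step_arm --steps '[0, 0, 0.5, 0, 0, 0, 5, 0, 0, 1, 0, 0, 0, 5, 0, 0, 1, 0, 0, 0, 5]'

```text
clock: 30.85
tcp_pos: [589.4, -357.8, 172.8]
tcp_rot: [0.162, 0.605, 0.766, 0.144]
ft_force: [-2.5, 2.4, 4.8]
gripper_width: 0.197
grip_force: 48.9
```

```bash
python3 - <<'E'
from fit import *
st();ang();tz()
E
```

```text
t 30.85 tcp [ 589.4 -357.8  172.8] z [ 0.423  0.025 -0.906] y [0.88  0.226 0.417] q [ 0.9   0.63 -0.41  1.71 -0.05  0.5   0.87] F [-2.5  2.4  4.8] T [0.38 0.43 0.96] w 0.2 g 48.93716965802014
a now 1.397
tool F [ 2.6  0.4 -5.4] tool T [ 0.26  0.83 -0.7 ]
```

Emit:
step_arm --steps '[0, 0, 0, 0, 0, 0, 85, 0, 0, 0, 0, 0, 0, 85, 0, 0, 0, 0, 0, -1.2, 85, 0, 0, 0, 0, 0, -2.2, 85, 0, 0, 0, 0, 0, -2.2, 85]'

```text
clock: 31.35
tcp_pos: [552.4, -365.3, 257.5]
tcp_rot: [0.168, 0.608, 0.762, 0.143]
ft_force: [0.9, 0.2, 0.2]
gripper_width: 0.994
grip_force: 0.0
```

```bash
python3 - <<'E'
from fit import *
st();ang();W=capture("wrist");cv2.imwrite("pics/_rr.png",wing(W,"rr"));go(*knob("fr",60,.4,0,0))
E
```

```text
t 31.35 tcp [ 552.4 -365.3  257.5] z [ 0.43   0.015 -0.903] y [0.88  0.219 0.423] q [ 0.99  0.5  -0.46  1.68 -0.08  0.65  0.9 ] F [0.9 0.2 0.2] T [-0.1   0.34  0.02] w 0.99 g 0.0
a now 1.405
rr lm [([248.3, 189.4], 0.75), ([71.3, 162.5], 0.19)] model [246.8 192.8]
  wing centre off mm -0.3 0.3 size 99 99 a= -0.53 area 22836
turn [-0.01, 0.03, -7.2] shift [0.51, -3.1, 0.02] rows>= 6.7
```

Emit:
step_arm --steps '[0, 0, -1, 0.1, -0.5, 0, 85, 0, 0, -2, 0.2, -1, 0, 85, 0, 0, -3, 0.3, -1.5, 0, 85, 0, 0, -4, 0.4, -2, 0, 85, 0, 0, -5, 0.5, -2.5, 0, 85, 0, 0, -6, 0.5, -3.1, 0, 85, 0, 0, -7.2, 0.5, -3.1, 0, 85, 0, 0, -7.2, 0.5, -3.1, 0, 85, 0, 0, -7.2, 0.5, -3.1, 0, 85]'

```text
clock: 32.35
tcp_pos: [438.6, -368.5, 197.8]
tcp_rot: [0.211, 0.166, 0.962, 0.05]
ft_force: [-0.6, -0.4, 0.4]
gripper_width: 0.998
grip_force: 0.0
```

```bash
python3 - <<'E'
from fit import *
st();ang();W=capture("wrist");wing(W,"fr");go(*knob("fr",-29,.4,0,0))
E
```

```text
t 32.35 tcp [ 438.6 -368.5  197.8] z [ 0.423  0.026 -0.906] y [0.298 0.94  0.166] q [ 1.39  0.54 -0.82  1.94  0.18  0.49  1.81] F [-0.6 -0.4  0.4] T [-0.06  0.44  0.01] w 1.0 g 0.0
a now 0.401
fr lm [([246.0, 196.0], 0.88)] model [247.9 200.4]
turn [0.0, 0.01, 0.0] shift [0.02, -0.04, 2.22] rows>= 1.8
```

Emit:
step_arm --steps '[0, 0, 0, 0, -0.03, 0.9, 85, 0, 0, 0, 0, -0.03, 1.6, 85, 0, 0, 0, 0, -0.03, 2, 85, 0, 0, 0, 0, -0.03, 2.2, 60, 0, 0, 0, 0, -0.03, 2.2, 5, 0, 0, 0, 0, -0.03, 2.2, 5, 0, 0, 0, 0, -0.03, 2.2, 5, 0, 0, 0, 0, -0.03, 2.2, 5, 0, 0, 0, 0, -0.03, 2.2, 5]'

```text
clock: 33.35
tcp_pos: [475.9, -367.2, 119.9]
tcp_rot: [0.212, 0.164, 0.962, 0.049]
ft_force: [-1.2, 2.8, 4.1]
gripper_width: 0.198
grip_force: 38.9
```

Emit:
step_arm --steps '[0, 0, 0.9, 0, 0, 0, 5, 0, 0, 1.8, 0, 0, 0, 5, 0, 0, 2.7, 0, 0, 0, 5, 0, 0, 3.6, 0, 0, 0, 5, 0, 0, 4.5, 0, 0, 0, 5, 0, 0, 5.4, 0, 0, 0, 5, 0, 0, 6.3, 0, 0, 0, 5, 0, 0, 7.1, 0, 0, 0, 5, 0, 0, 7.1, 0, 0, 0, 5]'

```text
clock: 34.25
tcp_pos: [475.8, -366.8, 119.2]
tcp_rot: [0.163, 0.601, 0.769, 0.144]
ft_force: [0.8, 2.7, 1.1]
gripper_width: 0.197
grip_force: 39.1
```

```bash
python3 - <<'E'
from fit import *
st();ang();tz()
E
```

```text
t 34.25 tcp [ 475.8 -366.8  119.2] z [ 0.423  0.025 -0.906] y [0.878 0.236 0.417] q [ 1.1   0.62 -0.47  1.97 -0.17  0.3   1.15] F [0.8 2.7 1.1] T [0.36 0.14 0.61] w 0.2 g 39.07794713973999
a now 1.386
tool F [ 2.4  1.8 -0.6] tool T [ 0.    0.6  -0.39]
```

Emit:
step_arm --steps '[0, 0, 0.4, 0, 0, 0, 5, 0, 0, 0.8, 0, 0, 0, 5, 0, 0, 0.8, 0, 0, 0, 5]'

```text
clock: 34.55
tcp_pos: [476.1, -368.8, 119.3]
tcp_rot: [0.156, 0.644, 0.733, 0.152]
ft_force: [2.3, 0.3, 1.6]
gripper_width: 0.202
grip_force: 39.6
```

```bash
python3 - <<'E'
from fit import *
st();ang();tz()
E
```

```text
t 34.55 tcp [ 476.1 -368.8  119.3] z [ 0.425  0.022 -0.905] y [0.897 0.125 0.424] q [ 1.08  0.62 -0.44  1.97 -0.21  0.3   1.08] F [2.3 0.3 1.6] T [ 0.03 -0.07 -0.06] w 0.2 g 39.64982282370329
a now 1.5
tool F [-0.   2.8 -0.5] tool T [-0.07 -0.01  0.06]
```

Emit:
step_arm --steps '[0, 0, 0, 0, 0, 0, 85, 0, 0, 0, 0, 0, 0, 85, 0, 0, 0, 0, 0, -1.2, 85, 0, 0, 0, 0, 0, -2.2, 85, 0, 0, 0, 0, 0, -2.2, 85]'

```text
clock: 35.05
tcp_pos: [437.5, -373.3, 202.5]
tcp_rot: [0.159, 0.645, 0.732, 0.15]
ft_force: [0.5, -0.7, 0.4]
gripper_width: 0.994
grip_force: 0.0
```

```bash
python3 - <<'E'
from fit import *
st();ang();W=capture("wrist");cv2.imwrite("pics/_fr.png",wing(W,"fr"));go(*knob("rl",60,.4,0,1.5))
E
```

```text
t 35.05 tcp [ 437.5 -373.3  202.5] z [ 0.427  0.016 -0.904] y [0.897 0.123 0.425] q [ 1.19  0.46 -0.48  1.94 -0.23  0.49  1.1 ] F [ 0.5 -0.7  0.4] T [-0.09  0.36 -0.01] w 0.99 g 0.0
a now 1.502
fr lm [([249.6, 188.9], 0.58)] model [249.2 192.4]
  wing centre off mm -0.2 0.2 size 100 100 a= 0.53 area 22868
turn [-0.01, 0.02, -7.89] shift [2.99, 3.38, 0.02] rows>= 7.3
```

Emit:
step_arm --steps '[0, 0, -1, 0.4, 0.5, 0, 85, 0, 0, -2, 0.8, 0.9, 0, 85, 0, 0, -3, 1.2, 1.4, 0, 85, 0, 0, -4, 1.6, 1.8, 0, 85, 0, 0, -5, 2, 2.3, 0, 85, 0, 0, -6, 2.4, 2.8, 0, 85, 0, 0, -7, 3, 3.4, 0, 85, 0, 0, -7.9, 3, 3.4, 0, 85, 0, 0, -7.9, 3, 3.4, 0, 85, 0, 0, -7.9, 3, 3.4, 0, 85]'

```text
clock: 36.15
tcp_pos: [544.5, -234.5, 250.5]
tcp_rot: [0.21, 0.166, 0.962, 0.049]
ft_force: [-0.1, -0.2, -0.4]
gripper_width: 0.991
grip_force: 0.0
```

```bash
python3 - <<'E'
from fit import *
st();ang();W=capture("wrist");wing(W,"rl");go(*knob("rl",-29,.4,0,1.5))
E
```

```text
t 36.15 tcp [ 544.5 -234.5  250.5] z [ 0.421  0.025 -0.907] y [0.299 0.94  0.165] q [ 0.96  0.42 -0.67  1.89  0.14  0.52  1.51] F [-0.1 -0.2 -0.4] T [-0.02  0.48 -0.04] w 0.99 g 0.0
a now 0.402
rl lm [([249.9, 197.6], 0.7)] model [246.6 202.2]
  wing centre off mm -3.5 -18.0 size 0 0 a= nan area 1
turn [-0.01, -0.0, -0.02] shift [-0.01, -0.01, 2.21] rows>= 1.8fit.py:48: RuntimeWarning: Degrees of freedom <= 0 for slice
  C=np.cov(xs,-ys);ev,vec=np.linalg.eigh(C);d=vec[:,1]*np.sign(vec[0,1]);print("  wing centre off mm",round((cx-n)/2,1),round((n-cy)/2,1),"size",round(w/2),round(h/2),"a=",round(-np.arctan2(d[1],d[0]),2),"area",s[i,4])
  c *= np.true_divide(1, fact)
  c *= np.true_divide(1, fact)
```

Emit:
step_arm --steps '[0, 0, 0, 0, 0, 0.9, 85, 0, 0, 0, 0, 0, 1.6, 85, 0, 0, 0, 0, 0, 2, 85, 0, 0, 0, 0, 0, 2.2, 60, 0, 0, 0, 0, 0, 2.2, 5, 0, 0, 0, 0, 0, 2.2, 5, 0, 0, 0, 0, 0, 2.2, 5, 0, 0, 0, 0, 0, 2.2, 5, 0, 0, 0, 0, 0, 2.2, 5]'

```text
clock: 37.15
tcp_pos: [582.7, -233.5, 173.6]
tcp_rot: [0.212, 0.165, 0.962, 0.048]
ft_force: [-2.7, -1.4, 2.9]
gripper_width: 0.201
grip_force: 39.0
```

Emit:
step_arm --steps '[0, 0, 0.9, 0, 0, 0, 5, 0, 0, 1.8, 0, 0, 0, 5, 0, 0, 2.7, 0, 0, 0, 5, 0, 0, 3.6, 0, 0, 0, 5, 0, 0, 4.5, 0, 0, 0, 5, 0, 0, 5.4, 0, 0, 0, 5, 0, 0, 6.3, 0, 0, 0, 5, 0, 0, 7, 0, 0, 0, 5, 0, 0, 7.5, 0, 0, 0, 5, 0, 0, 7.5, 0, 0, 0, 5]'

```text
clock: 38.15
tcp_pos: [581.9, -232.4, 172.4]
tcp_rot: [0.159, 0.623, 0.752, 0.147]
ft_force: [-2.5, -1.5, 1.1]
gripper_width: 0.196
grip_force: 40.0
```

```bash
python3 - <<'E'
from fit import *
st();ang();tz()
E
```

```text
t 38.15 tcp [ 581.9 -232.4  172.4] z [ 0.422  0.024 -0.906] y [0.89  0.18  0.419] q [ 0.64  0.51 -0.29  1.92 -0.17  0.34  0.75] F [-2.5 -1.5  1.1] T [-0.48  0.84  0.19] w 0.2 g 39.98877192148939
a now 1.444
tool F [-1.1 -2.1 -2.1] tool T [ 0.9  -0.2  -0.35]
```

Emit:
step_arm --steps '[0, 0, 0.4, 0, 0, 0, 5, 0, 0, 0.7, 0, 0, 0, 5, 0, 0, 0.7, 0, 0, 0, 5]'

```text
clock: 38.45
tcp_pos: [582.4, -231.9, 172.5]
tcp_rot: [0.152, 0.658, 0.721, 0.155]
ft_force: [-3.2, -1.9, 0.9]
gripper_width: 0.2
grip_force: 60.9
```

```bash
python3 - <<'E'
from fit import *
st();ang();tz()
E
```

```text
t 38.45 tcp [ 582.4 -231.9  172.5] z [ 0.422  0.024 -0.906] y [0.902 0.086 0.423] q [ 0.63  0.51 -0.26  1.92 -0.21  0.34  0.69] F [-3.2 -1.9  0.9] T [-0.59  0.78  0.99] w 0.2 g 60.91045595705509
a now 1.539
tool F [-1.6 -2.6 -2.2] tool T [ 0.82 -0.05 -1.12]
```

Emit:
step_arm --steps '[0, 0, 0, 0, 0, 0, 85, 0, 0, 0, 0, 0, 0, 85, 0, 0, 0, 0, 0, -1.2, 85, 0, 0, 0, 0, 0, -2.3, 85, 0, 0, 0, 0, 0, -3.5, 85, 0, 0, 0, 0, 0, -3.5, 85, 0, 0, 0, 0, 0, -3.5, 85]'

```text
clock: 39.15
tcp_pos: [524.2, -235.4, 301.0]
tcp_rot: [0.153, 0.66, 0.719, 0.156]
ft_force: [0.1, 0.7, -1.8]
gripper_width: 0.995
grip_force: 0.0
```

```bash
python3 - <<'E'
from fit import *
st();ang();W=capture("wrist");save(W,"w2raw.png",1)
json.dump({"E":np.array(W["extrinsics"]).tolist()},open("w2.json","w"))
for k in("fl","fr","rl","rr"): cv2.imwrite(f"pics/p_{k}.png",wing(W,k))
ims=[cv2.resize(cv2.imread(f"pics/p_{k}.png",0),(300,300)) for k in("fl","rl","fr","rr")]
cv2.imwrite("pics/z.png",np.vstack([np.hstack(ims[:2]),np.hstack(ims[2:])]))
E
```

```text
t 39.15 tcp [ 524.2 -235.4  301. ] z [ 0.426  0.023 -0.904] y [0.901 0.081 0.427] q [ 0.73  0.28 -0.29  1.87 -0.23  0.64  0.72] F [ 0.1  0.7 -1.8] T [-0.02  0.46  0.01] w 1.0 g 0.0
a now 1.544
fl lm [([101.4, 176.5], 0.86), ([41.3, 233.7], 0.67)] model [103.5 180. ]
fr lm [] model [116.9 302.6]
  wing centre off mm -0.2 0.2 size 100 100 a= 1.16 area 36068
rl lm [([250.9, 180.1], 0.58)] model [246.9 183.4]
  wing centre off mm 1.2 4.8 size 59 17 a= 1.21 area 2533
rr lm [([244.8, 305.0], 0.69)] model [243.9 305.2]
  wing centre off mm -0.2 0.2 size 100 100 a= -0.48 area 25451
```

```bash
python3 - <<'E'
from fit import *
L["knob_m_grip"]=(-90,-63,27);p,r=knob("m",100,1.54);del L["knob_m_grip"];go(p,r)
E
```

```text
turn [-0.01, -0.01, -0.03] shift [-3.2, -1.68, 0.26] rows>= 2.9
```

Emit:
step_arm --steps '[0, 0, 0, -1, -0.5, 0, 85, 0, 0, 0, -2, -1, 0.1, 85, 0, 0, 0, -3.2, -1.7, 0.25, 85, 0, 0, 0, -3.2, -1.7, 0.25, 85, 0, 0, 0, -3.2, -1.7, 0.25, 85]'

```text
clock: 39.9
tcp_pos: [475.7, -370.0, 260.8]
tcp_rot: [0.15, 0.662, 0.718, 0.156]
ft_force: [0.7, 0.5, -0.0]
gripper_width: 0.996
grip_force: 0.0
```

```bash
cat > ang.py <<'E'
from fit import *
# best-fitting bar direction: mean darkness of a 56x10 mm bar at wing-top height about the landmark centre
def bar(W,k,rmax=28):
    L0=np.array(L[f"knob_{k}_grip"],float);g=cv2.cvtColor(W["color"],cv2.COLOR_RGB2GRAY).astype(float);best=[]
    for a in np.arange(-.6,2.0,.03):
        for dx in(-4,-2,0,2,4):
            for dy in(-4,-2,0,2,4):
                s=0;d=np.array([np.cos(a),-np.sin(a)]);n=np.array([np.sin(a),np.cos(a)])
                for t in np.arange(-rmax,rmax+1,4):
                    for w,wt in((-12,-.5),(12,-.5),(-4,1),(0,1),(4,1)):
                        q=d*t+n*w;L["t"]=L0+[q[0]+dx,q[1]+dy,11];u=np.round(proj(W,model(V,"t"))).astype(int)
                        v=g[u[1],u[0]] if 0<=u[1]<384 and 0<=u[0]<512 else 128
                        s+=wt*min(v,150)*-1
                best.append((s,round(a,2),dx,dy))
    best.sort(reverse=True);print(k,best[:3])
E
python3 - <<'E'
from ang import *
st();W=capture("wrist");print(landmark_of(W,"knob_fr_grip")[:1],landmark_of(W,"knob_rr_grip")[:1])
for k in("fr","rr","fl","rl"): bar(W,k)
E
```

```text
t 39.9 tcp [ 475.7 -370.   260.8] z [ 0.421  0.025 -0.907] y [0.904 0.076 0.422] q [ 1.    0.4  -0.3   1.8  -0.31  0.67  1.04] F [ 0.7  0.5 -0. ] T [0.01 0.39 0.06] w 1.0 g 0.0
[{'location': [177.5, 175.6], 'score': 0.78}] [{'location': [326.5, 181.8], 'score': 0.83}]
fr [(np.float64(103.0), np.float64(1.35), 4, 4), (np.float64(90.0), np.float64(1.35), 4, 2), (np.float64(90.0), np.float64(1.32), 4, 4)]
rr [(np.float64(196.5), np.float64(1.26), -4, 0), (np.float64(159.5), np.float64(1.29), -4, 0), (np.float64(145.0), np.float64(1.23), -4, 0)]
fl [(np.float64(-1159.0), np.float64(1.5), 4, 0), (np.float64(-1162.0), np.float64(1.47), 4, 0), (np.float64(-1165.0), np.float64(1.53), 4, 0)]
rl [(np.float64(-765.0), np.float64(1.14), -4, -4), (np.float64(-767.5), np.float64(1.2), -4, -4), (np.float64(-782.5), np.float64(1.17), -4, -4)]
```

```bash
python3 - <<'E'
from fit import *
go(*knob("rl",70,1.21,0,1.5))
E
```

```text
turn [0.02, -0.01, -2.37] shift [3.1, 1.64, 0.8] rows>= 2.9
```

Emit:
step_arm --steps '[0, 0, -1, 1, 0.6, 0, 85, 0, 0, -2, 2, 1.2, 0.2, 85, 0, 0, -2.4, 3.1, 1.65, 0.6, 85, 0, 0, -2.4, 3.1, 1.65, 0.8, 85, 0, 0, -2.4, 3.1, 1.65, 0.8, 85]'

```text
clock: 40.55
tcp_pos: [540.9, -233.8, 260.4]
tcp_rot: [0.174, 0.527, 0.822, 0.129]
ft_force: [0.5, -0.7, -0.3]
gripper_width: 0.994
grip_force: 0.0
```

```bash
python3 - <<'E'
from ang import *
st();ang();W=capture("wrist");wing(W,"rl");bar(W,"rl");go(*knob("rl",-29,1.21,0,1.5))
E
```

```text
t 40.55 tcp [ 540.9 -233.8  260.4] z [ 0.423  0.029 -0.906] y [0.821 0.411 0.396] q [ 0.75  0.35 -0.35  1.89 -0.17  0.54  1.  ] F [ 0.5 -0.7 -0.3] T [-0.04  0.47 -0.03] w 0.99 g 0.0
a now 1.202
rl lm [([247.2, 197.9], 0.77)] model [247.7 200. ]
  wing centre off mm -0.4 4.2 size 59 16 a= 1.2 area 2389
rl [(np.float64(488.0), np.float64(1.2), -2, 4), (np.float64(454.5), np.float64(1.23), -2, 4), (np.float64(229.5), np.float64(1.17), -2, 4)]
turn [0.01, 0.01, 0.02] shift [0.06, 0.03, 2.49] rows>= 2.0
```

Emit:
step_arm --steps '[0, 0, 0, 0.05, 0.03, 1.2, 85, 0, 0, 0, 0.05, 0.03, 2, 85, 0, 0, 0, 0.05, 0.03, 2.3, 85, 0, 0, 0, 0.05, 0.03, 2.5, 60, 0, 0, 0, 0.05, 0.03, 2.5, 5, 0, 0, 0, 0.05, 0.03, 2.5, 5, 0, 0, 0, 0.05, 0.03, 2.5, 5, 0, 0, 0, 0.05, 0.03, 2.5, 5, 0, 0, 0, 0.05, 0.03, 2.5, 5]'

```text
clock: 41.55
tcp_pos: [582.7, -234.4, 171.4]
tcp_rot: [0.176, 0.53, 0.819, 0.128]
ft_force: [-1.0, 0.2, 2.4]
gripper_width: 0.206
grip_force: 39.0
```

```bash
python3 - <<'E'
from ang import *
st();ang();tz()
E
```

```text
t 41.55 tcp [ 582.7 -234.4  171.4] z [ 0.425  0.023 -0.905] y [0.824 0.405 0.397] q [ 0.66  0.52 -0.31  1.92 -0.13  0.34  0.96] F [-1.   0.2  2.4] T [-0.04  0.48 -0.01] w 0.21 g 39.03690755367279
a now 1.208
tool F [ 0.2  0.2 -2.6] tool T [ 0.46  0.16 -0.  ]
```

Emit:
step_arm --steps '[0, 0, 0.4, 0, 0, 0, 5, 0, 0, 0.7, 0, 0, 0, 5, 0, 0, 0.7, 0, 0, 0, 5, 0, 0, 0.7, 0, 0, 0, 5]'

```text
clock: 41.95
tcp_pos: [582.3, -233.0, 170.8]
tcp_rot: [0.169, 0.57, 0.793, 0.137]
ft_force: [-2.8, 1.6, 6.2]
gripper_width: 0.205
grip_force: 39.5
```

```bash
python3 - <<'E'
from ang import *
st();ang();tz()
E
```

```text
t 41.95 tcp [ 582.3 -233.   170.8] z [ 0.423  0.025 -0.906] y [0.857 0.313 0.409] q [ 0.65  0.52 -0.29  1.92 -0.17  0.34  0.9 ] F [-2.8  1.6  6.2] T [0.32 0.54 0.14] w 0.2 g 39.48692500591278
a now 1.307
tool F [ 1.6  0.6 -6.8] tool T [0.4  0.5  0.02]
```

Emit:
step_arm --steps '[0, 0, 0.4, 0, 0, 0, 5, 0, 0, 0.8, 0, 0, 0, 5, 0, 0, 0.8, 0, 0, 0, 5, 0, 0, 0.8, 0, 0, 0, 5]'

```text
clock: 42.35
tcp_pos: [582.5, -233.1, 170.9]
tcp_rot: [0.161, 0.612, 0.76, 0.146]
ft_force: [-3.2, 0.4, 5.5]
gripper_width: 0.198
grip_force: 39.4
```

```bash
python3 - <<'E'
from ang import *
st();ang();tz()
E
```

```text
t 42.35 tcp [ 582.5 -233.1  170.9] z [ 0.424  0.025 -0.905] y [0.884 0.208 0.419] q [ 0.63  0.51 -0.26  1.92 -0.21  0.34  0.83] F [-3.2  0.4  5.5] T [0.17 0.5  0.39] w 0.2 g 39.4413685798645
a now 1.416
tool F [ 0.7 -0.4 -6.3] tool T [ 0.43  0.41 -0.27]
```

Emit:
step_arm --steps '[0, 0, -0.4, 0, 0, 0, 5, 0, 0, -0.8, 0, 0, 0, 5, 0, 0, -0.8, 0, 0, 0, 85, 0, 0, -0.8, 0, 0, 0, 85, 0, 0, -0.8, 0, 0, -1.2, 85, 0, 0, -0.8, 0, 0, -2.4, 85, 0, 0, -0.8, 0, 0, -2.5, 85, 0, 0, -0.8, 0, 0, -2.5, 85]'

```text
clock: 43.15
tcp_pos: [540.1, -236.9, 262.0]
tcp_rot: [0.17, 0.57, 0.792, 0.136]
ft_force: [0.1, -1.0, 0.0]
gripper_width: 0.994
grip_force: 0.0
```

```bash
python3 - <<'E'
from ang import *
st();ang();W=capture("wrist");wing(W,"rl");bar(W,"rl")
E
```

```text
t 43.15 tcp [ 540.1 -236.9  262. ] z [ 0.425  0.022 -0.905] y [0.857 0.313 0.41 ] q [ 0.73  0.35 -0.32  1.89 -0.2   0.54  0.92] F [ 0.1 -1.   0. ] T [-0.04  0.5  -0.01] w 0.99 g 0.0
a now 1.307
rl lm [([251.4, 192.2], 0.9)] model [249.4 195.2]
  wing centre off mm -0.4 4.8 size 59 17 a= 1.15 area 2483
rl [(np.float64(373.5), np.float64(1.14), 0, 4), (np.float64(275.0), np.float64(1.14), -2, 4), (np.float64(270.0), np.float64(1.17), 0, 4)]
```

Emit:
step_arm --steps '[0, 0, -0.9, 0, 0, 1.2, 85, 0, 0, -1.1, 0, 0, 2, 85, 0, 0, -1.1, 0, 0, 2.4, 85, 0, 0, -1.1, 0, 0, 2.5, 60, 0, 0, -1.1, 0, 0, 2.5, 5, 0, 0, -1.1, 0, 0, 2.5, 5, 0, 0, -1.1, 0, 0, 2.5, 5, 0, 0, -1.1, 0, 0, 2.5, 5, 0, 0, -1.1, 0, 0, 2.5, 5]'

```text
clock: 44.15
tcp_pos: [582.7, -234.1, 171.2]
tcp_rot: [0.18, 0.507, 0.834, 0.123]
ft_force: [-0.7, 0.6, 2.1]
gripper_width: 0.205
grip_force: 39.0
```

Emit:
step_arm --steps '[0, 0, 0.5, 0, 0, 0, 5, 0, 0, 1, 0, 0, 0, 5, 0, 0, 1.5, 0, 0, 0, 5, 0, 0, 1.8, 0, 0, 0, 5, 0, 0, 1.8, 0, 0, 0, 5, 0, 0, 1.8, 0, 0, 0, 85, 0, 0, 1.8, 0, 0, 0, 85, 0, 0, 1.8, 0, 0, -1.2, 85, 0, 0, 1.8, 0, 0, -2.4, 85, 0, 0, 1.8, 0, 0, -2.5, 85, 0, 0, 1.8, 0, 0, -2.5, 85]'

```text
clock: 45.25
tcp_pos: [540.1, -237.6, 262.2]
tcp_rot: [0.164, 0.608, 0.763, 0.144]
ft_force: [-0.1, 0.1, 0.2]
gripper_width: 0.993
grip_force: 0.0
```

```bash
python3 - <<'E'
from ang import *
st();ang();W=capture("wrist");wing(W,"rl");bar(W,"rl")
r=landmark_of(W,"vent_grip");print(r[:2])
P=V; c=np.array([402.3,-311.9,89]); go([400,-313,190],frame([0,0,-1],[0,1,0]));go([400,-313,190],frame([0,0,-1],[1,0,0]))
E
```

```text
t 45.25 tcp [ 540.1 -237.6  262.2] z [ 0.426  0.021 -0.905] y [0.881 0.219 0.42 ] q [ 0.7   0.34 -0.27  1.89 -0.23  0.54  0.86] F [-0.1  0.1  0.2] T [ 0.03  0.47 -0.03] w 0.99 g 0.0
a now 1.405
rl lm [([252.0, 193.5], 0.7)] model [249.6 194.2]
  wing centre off mm 0.3 4.9 size 59 17 a= 1.21 area 2489
rl [(np.float64(530.5), np.float64(1.23), 0, 4), (np.float64(443.0), np.float64(1.2), 0, 4), (np.float64(278.5), np.float64(1.2), 0, 2)]
[]
turn [2.25, 2.5, -9.47] shift [-1.03, -4.22, 0.05] rows>= 9.4
turn [3.12, 0.16, 1.6] shift [-1.03, -4.22, 0.05] rows>= 3.5
```

Emit:
step_arm --steps '[0.2, 0.3, -1, 0, -0.5, -0.6, 85, 0.5, 0.5, -2, -0.2, -1, -0.6, 85, 0.7, 0.8, -3, -0.3, -1.6, -0.5, 85, 1, 1.1, -4, -0.5, -2.2, -0.4, 85, 1.2, 1.4, -5, -0.7, -2.8, -0.2, 85, 1.5, 1.7, -6.2, -0.8, -3.4, -0.1, 85, 1.8, 2, -7.4, -1, -4.2, 0.05, 85, 2.1, 2.3, -8.5, -1, -4.2, 0.05, 85, 2.25, 2.5, -9.5, -1, -4.2, 0.05, 85, 2.25, 2.5, -9.5, -1, -4.2, 0.05, 85, 2.25, 2.5, -9.5, -1, -4.2, 0.05, 85]'

```text
clock: 46.5
tcp_pos: [401.7, -310.6, 190.0]
tcp_rot: [0.001, -0.004, 1.0, 0.0]
ft_force: [-1.2, 0.6, -0.7]
gripper_width: 0.994
grip_force: 0.0
```

```bash
cat > vent.py <<'E'
from h import *
st();W=capture("wrist");r=landmark_of(W,"vent_grip");print(r[:2])
for zz in(80,87,94):
    o,d=ray(W,r[0]["location"]);print(zz,(o+d*(zz-o[2])/d[2]).round(1))
hsv=cv2.cvtColor(W["color"],cv2.COLOR_RGB2HSV);b=cv2.inRange(hsv,(100,150,60),(125,255,255))
c,lab,s,cen=cv2.connectedComponentsWithStats(b)
for i in np.argsort(-s[1:,4])[:3]+1:
    ys,xs=np.nonzero(lab==i);pts=[]
    for u in zip(xs,ys):
        o,d=ray(W,u);pts.append((o+d*(94-o[2])/d[2])[:2])
    (cx,cy),(w,h),an=cv2.minAreaRect(np.float32(pts));e,v=np.linalg.eigh(np.cov(np.array(pts).T));d=v[:,1];print("blob",s[i],"c",round(cx,1),round(cy,1),round(w),round(h),"dir deg",round(np.degrees(np.arctan2(d[1],d[0])),1))
E
python3 vent.py
```

```text
t 46.5 tcp [ 401.7 -310.6  190. ] z [ 0.001  0.001 -1.   ] y [-0.007  1.     0.001] q [ 0.93  0.47 -0.46  1.86  0.26  0.87  1.93] F [-1.2  0.6 -0.7] T [0.04 0.04 0.06] w 0.99 g 0.0
[{'location': [250.6, 179.9], 'score': 0.93}]
80 [ 399.7 -309.7   80. ]
87 [ 397.9 -309.7   87. ]
94 [ 396.  -309.7   94. ]
blob [ 469  163   43   48 1309] c 402.4 -111.2 43 34 dir deg -158.4
blob [243 146  20  72 942] c 398.4 -308.1 61 16 dir deg 176.2
blob [  0 171  18  25 352] c 400.1 -511.0 15 21 dir deg 167.2
```

Emit:
step_arm --steps '[0, 0, 0.5, 0.08, 0.04, 1.2, 85, 0, 0, 0.5, 0.08, 0.04, 2.2, 85, 0, 0, 0.5, 0.08, 0.04, 2.8, 85, 0, 0, 0.5, 0.08, 0.04, 3.15, 60, 0, 0, 0.5, 0.08, 0.04, 3.15, 5, 0, 0, 0.5, 0.08, 0.04, 3.15, 5, 0, 0, 0.5, 0.08, 0.04, 3.15, 5, 0, 0, 0.5, 0.08, 0.04, 3.15, 5, 0, 0, 0.5, 0.08, 0.04, 3.15, 5]' --grip_force 30

```text
clock: 47.5
tcp_pos: [399.0, -308.8, 66.6]
tcp_rot: [0.002, 0.032, 0.999, -0.0]
ft_force: [-0.1, 4.6, 6.8]
gripper_width: 0.186
grip_force: 29.3
```

```bash
python3 -c "
from fit import *
st();tz()"
```

```text
t 47.5 tcp [ 399.  -308.8   66.6] z [ 0.004 -0.001 -1.   ] y [ 0.064  0.998 -0.   ] q [ 0.84  0.64 -0.34  2.    0.38  0.57  1.75] F [-0.1  4.6  6.8] T [ 1.26 -0.03 -0.01] w 0.19 g 29.287601709365845
tool F [ 0.4  4.6 -6.8] tool T [-1.26  0.05  0.02]
```

Emit:
step_arm --steps '[0, 0, 0, 0, 0, -0.08, 5, 0, 0, 0.9, 0, 0, -0.08, 5, 0, 0, 1.8, 0, 0, -0.08, 5, 0, 0, 2.7, 0, 0, -0.08, 5, 0, 0, 3.6, 0, 0, -0.08, 5, 0, 0, 4.5, 0, 0, -0.08, 5, 0, 0, 5.4, 0, 0, -0.08, 5, 0, 0, 6.3, 0, 0, -0.08, 5, 0, 0, 6.5, 0, 0, -0.08, 5, 0, 0, 6.5, 0, 0, -0.08, 5]'

```text
clock: 48.5
tcp_pos: [399.0, -308.6, 67.1]
tcp_rot: [0.001, 0.466, 0.885, 0.001]
ft_force: [4.9, 3.4, -15.9]
gripper_width: 0.186
grip_force: 31.3
```

```bash
python3 -c "
from fit import *
st();tz()"
```

```text
t 48.5 tcp [ 399.  -308.6   67.1] z [ 0.003  0.001 -1.   ] y [0.825 0.565 0.002] q [ 0.68  0.61 -0.09  2.    0.1   0.53  1.12] F [  4.9   3.4 -15.9] T [ 0.71 -1.07  0.01] w 0.19 g 31.280945241451263
tool F [ 0.   5.9 15.9] tool T [-1.29 -0.02 -0.01]
```

Emit:
step_arm --steps '[0, 0, 0.9, 0, 0, 0.05, 5, 0, 0, 1.8, 0, 0, 0.05, 5, 0, 0, 2.7, 0, 0, 0.05, 5, 0, 0, 3.6, 0, 0, 0.05, 5, 0, 0, 4.5, 0, 0, 0.05, 5, 0, 0, 5.1, 0, 0, 0.05, 5, 0, 0, 5.1, 0, 0, 0.05, 5]'

```text
clock: 49.2
tcp_pos: [399.1, -309.6, 66.8]
tcp_rot: [0.002, 0.745, 0.667, 0.001]
ft_force: [3.0, 3.0, -3.8]
gripper_width: 0.188
grip_force: 32.2
```

```bash
python3 -c "
from fit import *
st();tz()"
```

```text
t 49.2 tcp [ 399.1 -309.6   66.8] z [ 0.003 -0.001 -1.   ] y [ 0.994 -0.11   0.003] q [ 0.54  0.62  0.11  2.   -0.13  0.52  0.64] F [ 3.   3.  -3.8] T [ 0.73 -0.51  0.28] w 0.19 g 32.23831262905151
tool F [3.3 2.6 3.8] tool T [-0.43  0.79 -0.27]
```

Emit:
step_arm --steps '[0, 0, 0.4, 0, 0, 0, 5, 0, 0, 0.4, 0, 0, 0, 5, 0, 0, 0.4, 0, 0, 0, 30, 0, 0, 0.4, 0, 0, 0, 30, 0, 0, 0.4, 0, 0, -0.4, 30, 0, 0, 0.4, 0, 0, -1.2, 30, 0, 0, 0.4, 0, 0, -2.4, 30, 0, 0, 0.4, 0, 0, -3.4, 60, 0, 0, 0.4, 0, 0, -3.4, 60, 0, 0, 0.4, 0, 0, -3.4, 60]'

```text
clock: 50.2
tcp_pos: [397.5, -311.6, 203.9]
tcp_rot: [0.003, 0.765, 0.644, 0.0]
ft_force: [-0.1, 0.2, -0.3]
gripper_width: 0.702
grip_force: 0.0
```

```bash
python3 vent.py; python3 - <<'E'
from ang import *
W=capture("wrist")
for k in("fl","fr","rl","rr"): print(k,[(q["location"],q["score"]) for q in landmark_of(W,f"knob_{k}_grip")[:1]],proj(W,model(V,f"knob_{k}_grip")).round())
E
```

```text
t 50.2 tcp [ 397.5 -311.6  203.9] z [ 0.005 -0.005 -1.   ] y [ 0.985 -0.171  0.005] q [ 0.49  0.41  0.19  1.87 -0.1   0.86  0.55] F [-0.1  0.2 -0.3] T [ 0.01  0.06 -0.02] w 0.7 g 0.0
[{'location': [252.6, 177.2], 'score': 0.96}]
80 [ 399.5 -312.1   80. ]
87 [ 399.7 -310.3   87. ]
94 [ 399.9 -308.5   94. ]
blob [236 142  29  69 920] c 398.6 -308.4 16 62 dir deg 93.6
fl [([322.9, 83.2], 0.86)] [324.  87.]
fr [([348.3, 252.5], 0.84)] [352. 258.]
rl [] [598.  23.]
rr [] [582. 263.]
```

```bash
python3 -c "
from workcell import *
print(finish_job())"
```

```text
the job is handed in; nothing more can be done
None
```

I handed the job in at about 50 s: the lid is pressed shut, and all four knobs were tightened crosswise in two passes until each met its stop (rear left re-tightened once after I backed it off slightly). The vent was then turned clockwise to its stop. The bystander items were not re-checked at the end, and the hand-in gave no verdict.

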